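# Nest the melting cups in their cradle

## Robot

A 6-joint arm with a two-finger parallel gripper is mounted at the origin on the work surface. World frame = base frame: x ahead of the robot, y to its left, z up, the work surface at z = 0. Lengths are in mm, angles in rad, forces in N, time in s.
With the tool pointing down it reaches from about 350 to 875 mm from the base axis. Payload 4.2 kg.
Tool frame: the origin (TCP) lies midway between the tips of the shut fingers; the grasp point (between the pads) lies 19 mm behind it; y points along the fingers, x is the direction in which the jaws open and shut, and the axes are right-handed (so a half turn about y gives the same grasp; the last joint's range is limited). The gripper opens to 85 mm and grips with 20 to 120 N. Pads are 22 mm wide; open, the fingers measure 114 mm over their backs; the gripper's body (76 mm by 85 mm) begins 54 mm behind the grasp point. The pads swing forward as they close: fully open they stand 13 mm farther back than shut.
Start: joints at [1.462, 0.385, 0.008, 0, -1.194, -0.259], TCP at [224.694, 583.191, 231.312] pointing down, gripper open.
Joint ranges: [-3.14, 3.14], [-1.21, 2.06], [-1.07, 1.41], [-3.16, 2.05], [-2.99, -0.16], [-3.1, 3.1]. Speed limits (rad/s): [2.79, 2.79, 3.14, 3.14, 3.14, 3.14].

## Interface

Orientations are given as a unit quaternion [x, y, z, w].
In Python, from bench import read_state, get_image, job_done gives the robot as it stands.
- The arm moves only by the tool play_rows, never from a script. Its argument "series" is a list of rows, each a list of 7 numbers: the shift along the tool's x, y, z in m, then the turn, a rotation vector about the tool's x, y, z in rad, then the finger opening in m, from 0 to 0.0854. In form: [[x, y, z, wx, wy, wz, claw], ...]. A call has 1 to 10 rows; each row shifts and turns the pose as measured when the row begins, along the tool's axes as they then stand; what a row does not reach is not made up. A row lasts 1/10 s, in which the tool goes at most 50 mm and 8.59 degrees, less where a joint would pass 70% of its speed; a pose out of reach is approached as far as the arm can. A call with a gripper value outside its range is refused whole. The fingers move at their own pace and stop on an object; the grip force is fixed at half the most. Time passes only in rows, so rows that do not move let the fingers close. It gives the time, the measured TCP pose, the force and the opening at its end, in the units of the state.
- read_state(): the state, without advancing time (a new reading comes with each control period).
- get_image(name): name is "scene" or "top" or "wrist"; returns a dict with "color" (384x512x3 uint8, red, green, blue), "intrinsics" (3x3 intrinsics, pixels), "D" ([k1, k2, p1, p2, k3] as OpenCV has them; the pictures are not rectified), "origin" and "orientation" of the camera in the world. Camera axes: x right, y down, z forward; pixel columns grow to the right and rows downward; lengths in mm; the calibration is good to about 2 mm. A picture is of the moment at which its call begins. There is no depth.
- job_done(): hands the job in, once; it reports no verdict.
The state is a dict: "clock": time; "joints": joint angles; "joint_vel": joint speeds; "joint_efforts": joint torques, N m; "position": TCP position; "ee_rot": TCP orientation; "contact_force": force on the tool from outside, world axes, zero at the start; "wrist_torque": the same for the moment, N m; "gripper_width": finger opening in mm.
Only numpy, scipy, OpenCV 4.12 (cv2) and the standard library are available. Lean on these libraries where they do the work, as an engineer would, in place of code of your own. Each camera call takes 0.05 s, during which the arm holds its last target. There are 200 camera calls.

## Task

Put the three ceramic melting cups away as one nested stack in the wooden cradle: slide the second cup fully home into the first, then lay the third cup in the trough behind them and slide it fully home too, with the whole stack up against the cradle's stop. Push gently, because the cups are brittle, and leave everything else on the bench where it is.

Things in the scene. Friction and masses are not known exactly. Their poses are not given: they have to be found in the camera images.
- cradle: Fixed: dark wooden trough 420 mm long on a plywood foot, running roughly left to right before the robot. Origin: on the bench, under the base centre of a cup resting against the stop; x runs along the trough from the stop to the open end (400 mm), z up. The trough is a shallow V: faces slope 30 degrees, 50 mm wide in all, bottom line 30 mm above the bench, edges 44 mm above it.
- cradle_stop (a point): Point on the face of the stop board (74 mm wide, 72 mm tall, square to a lying cup's axis) that meets the first cup's base centre: cradle x = 0, 58.7 mm above the bench. A cup slides in the trough against 1 to 2 N; entering the next cup takes up to about 12 N while its bevelled foot climbs over the rim. Push low on both sides of the rim.
- saddle: Fixed wooden rest right of the cradle: a 90 mm long piece of the same V trough on a foot 110 x 90 mm (bottom line 30 mm above the bench). Origin: on the bench under its middle; x along its trough, z up.
- cup_first: White ceramic cup, a 120 mm long cone on its side: outer diameter 50 mm at the closed base (before its bevel), 80 mm at the mouth, wall 3 mm, 0.24 to 0.39 kg. Origin: centre of the base's outer face. In a V trough the base centre is 29 mm above the bottom line, mouth centre 46 mm. Body x is level, towards the mouth. 2 to 30 mm short of the stop.
- cup_second: Same cup (all three are alike), same origin and axes. It lies in the open-end part of the cradle, base towards the first cup, base centre 190 to 250 mm along the cradle's x. The base edge is bevelled: flat foot 26 mm across, full width 22 mm up. The floor is 46 mm thick (inside 74 mm deep), so a cup fully home stands 46 mm out of the one around it, with nearly 3 mm of play.
- cup_third: Same cup, same origin and axes, lying on the saddle, base roughly towards the cradle, mouth away. Its centre of mass is about 45 mm from the base, where it is 61 mm across: the place to grip it from above.
- cup_first_mouth (a point): Centre of the first cup's open mouth, on its axis, 120 mm from the base centre; a lying cup's axis rises 0.144 rad towards the mouth.
- cup_first_floor (a point): Centre of the floor inside the first cup, 46 mm from its base centre: where the second cup's base lands.
- cup_second_floor (a point): Centre of the floor inside the second cup, 46 mm from its base centre: where the third cup's base lands.
- jar: Small glass jar with an aluminium cap, 64 mm across, 75 mm tall, on the far right of the bench. Loose; not to be disturbed. Origin: centre of its underside.
- bench_block: Square steel block 100 x 100 x 22 mm, beyond the cradle. Fixed. Origin: centre of its underside.
- hammer: Hammer 240 mm long with a wooden handle, lying beyond the cradle. Fixed. Origin: centre of its underside.
- stake: Polished steel doming stake like a mushroom, foot 76 mm across, 80 mm tall, left of the cradle's stop. Fixed. Origin: centre of its underside.
- stone: Grey sharpening stone 160 x 50 x 22 mm, near the robot on the left. Fixed. Origin: centre of its underside.
- bottle: Amber bottle 60 mm across, 140 mm tall, far left. Fixed. Origin: centre of its underside.
- pliers: Pliers 160 mm long with black handles, lying near the robot on the right, 16 mm high. Fixed. Origin: centre of its underside.
There are look-alikes about, which are no part of the job. Leave any black look-alike of the cup_second alone. Leave any turquoise look-alike of the cup_third alone.

How it is judged (in metres and radians):
At the end, for the whole second after the job is handed in: The base centre of the second cup is within 7 mm of the floor centre inside the first, that of the third likewise in the second; the first lies along the cradle, its base centre within 8 mm of the stop point, its mouth centre within 12 mm of the middle line of the trough; all three at rest (distance between cup_second and cup_first_floor below 0.007 m and distance between cup_third and cup_second_floor below 0.007 m and distance between cup_first and cradle_stop below 0.008 m and x of cup_first_mouth in the frame of cradle above 0.11 m and y of cup_first_mouth in the frame of cradle between -0.012 and 0.012 m and linear speed of each of cup_first, cup_second, cup_third below 0.02 m/s); the robot touches nothing.
It fails at once if a cup is rammed: more than 60 N between two cups or between the first cup and the cradle (contact force between cup_first and cup_second above 60 N or contact force between cup_second and cup_third above 60 N or contact force between cup_first and cradle above 60 N).
It fails at once if the jar is moved by more than 40 mm (distance of jar from where it was at the start of the episode above 0.04 m).
It also fails if it takes over 72 s, if anything falls off the work surface, if the arm or the gripper's body presses on something with over 40 N, if the wrist force passes 120 N, or if a joint passes its speed limit or range.

## Working session

There is one attempt and no reset: what is moved stays moved. The work goes in short steps, Python scripts to look and compute and a tool call to move; the robot and the scene stay as the last step left them, time stands still between calls to the robot, and variables do not carry over. Pictures are saved under pics/ and viewed, about 8 in all and at most 12, crops included, and the job is handed in when it is done.

Besides the shell and the picture viewer there is one more tool, called by a JSON object that holds its "fn" and its "kwargs", one argument or row to a line. play_rows: Moves the arm, as the interface text tells. Its arguments: {"type":"object","properties":{"series":{"type":"array","items":{"type":"array","items":{"type":"number"}}}},"required":["series"]}

```bash
ls; mkdir -p pics; python3 - <<'E'
from bench import *
import cv2,numpy as np
print(read_state())
for n in ["scene","top","wrist"]:
    d=get_image(n); cv2.imwrite(f"pics/{n}0.png",d["color"][:,:,::-1]); print(n,d["intrinsics"],d["D"],d["origin"],d["orientation"])
E
```

```text
pics
{'clock': 0.0, 'joints': array([ 1.46159777e+00,  3.85550299e-01,  6.60431705e-03, -5.02379302e-04,
       -1.19398914e+00, -2.58637281e-01]), 'joint_vel': array([ 5.14137094e-04, -6.47320077e-05,  1.15768888e-03, -5.58498433e-04,
       -7.37991740e-04, -8.66889386e-04]), 'joint_efforts': array([ 1.56764522e-04, -3.92289698e+01,  1.88404942e+01,  4.18616518e+00,
       -4.65288176e-03, -1.79431578e-05]), 'position': array([224.49676762, 582.65485994, 230.21643924]), 'ee_rot': array([ 0.4006901 , -0.58258007,  0.58351092, -0.39945327]), 'contact_force': array([-0.54482702, -0.51887933, -0.66711858]), 'wrist_torque': array([-0.00394794,  0.01304825,  0.02487623]), 'gripper_width': 85.4334937114215}
scene [[441.09942986   0.         248.73111634]
 [  0.         441.09942986 192.3585252 ]
 [  0.           0.           1.        ]] [-0.11163541  0.          0.          0.          0.        ] [1174.77754829  581.1176875   886.03893792] [ 0.36957488  0.8372405  -0.37266371 -0.15350735]
top [[458.6582022    0.         252.9259509 ]
 [  0.         458.6582022  192.20272388]
 [  0.           0.           1.        ]] [0.02827184 0.         0.         0.         0.        ] [ 377.04296013  -27.85353901 1341.26441021] [ 0.71018777 -0.70090558  0.03890008 -0.05339927]
wrist [[289.51649935   0.         261.18968262]
 [  0.         289.51649935 189.14163572]
 [  0.           0.           1.        ]] [-0.00877008  0.          0.          0.          0.        ] [288.95641193 557.64942731 372.36289005] [-0.56085152  0.81642114  0.11289619 -0.07846367]
```

View pics/top0.png

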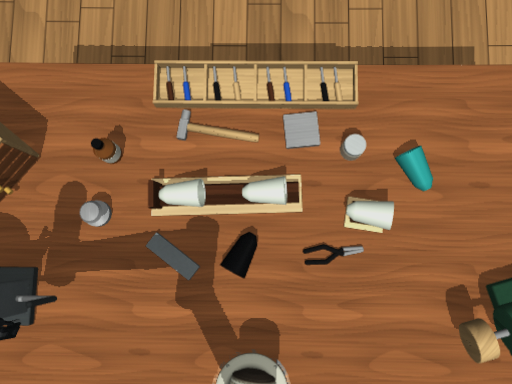

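View pics/scene0.png

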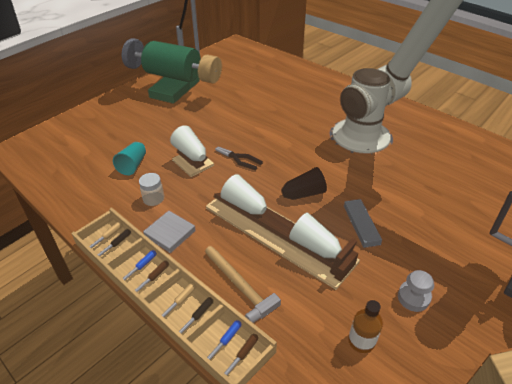

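Top view: cradle runs (150,198)→(302,192), with the stop at left. First cup is at x 158–205, second 242–287, both with bases to the left. The third cup is on the saddle at (347–393, 213), the black decoy at (240,255), the turquoise one at (415,168) and the jar at (354,146).

```bash
cat > h.py <<'E'
from bench import *
import cv2,numpy as np
from scipy.spatial.transform import Rotation as R
def rays(d,px):
    p=cv2.undistortPoints(np.array(px,float).reshape(-1,1,2),d["intrinsics"],np.array(d["D"])).reshape(-1,2)
    return R.from_quat(d["orientation"]).apply(np.c_[p,np.ones(len(p))])
def plane(d,px,z):
    r=rays(d,px); o=np.array(d["origin"]); return o+r*((z-o[2])/r[:,2])[:,None]
E
python3 - <<'E'
from h import *
d=get_image("top"); c=d["color"]; h=cv2.cvtColor(c,cv2.COLOR_RGB2HSV)
roi=np.zeros(c.shape[:2],np.uint8); roi[165:240,140:405]=1
white=((h[...,1]<60)&(h[...,2]>120)&(roi>0)).astype(np.uint8)
n,l,s,ce=cv2.connectedComponentsWithStats(white)
for i in range(1,n):
    if s[i,4]<200: continue
    ys,xs=np.where(l==i); P=plane(d,np.c_[xs,ys],68)[:,:2]
    box=cv2.minAreaRect(P.astype(np.float32)); m,e,v=cv2.PCACompute2(P.astype(np.float64),None)
    a=e[0]; a=a if a[1]<0 else -a; t=(P-m[0])@a
    print(s[i],"c",m[0].round(1),"axis",a.round(3),"ends",(m[0]+a*t.min()).round(),(m[0]+a*t.max()).round(),"box",box)
dark=((h[...,2]<75)&(roi>0)).astype(np.uint8)
ply=((h[...,0]>14)&(h[...,0]<28)&(h[...,2]>130)&(h[...,1]>60)&(roi>0)).astype(np.uint8)
for nm,m,z in(("ply",ply,10),("dark",dark,44)):
    n,l,s,ce=cv2.connectedComponentsWithStats(m)
    for i in range(1,n):
        if s[i,4]<40: continue
        ys,xs=np.where(l==i); b=cv2.minAreaRect(plane(d,np.c_[xs,ys],z)[:,:2].astype(np.float32)); print(nm,s[i],cv2.boxPoints(b).round().tolist())
cv2.imwrite("pics/crop1.png",cv2.resize(c[165:240,140:405,::-1],None,fx=3,fy=3,interpolation=cv2.INTER_CUBIC))
E
```

```text
[242 177  45  28 962] c [547.5 -38.3] axis [ 0.055 -0.998] ends [544.  30.] [551. -94.] box ((549.84033203125, -31.327022552490234), (76.26875305175781, 123.2253646850586), 0.2925970256328583)
[ 159  179   47   28 1001] c [538.9 192.8] axis [ 0.039 -0.999] ends [536. 263.] [541. 134.] box ((539.544921875, 198.54312133789062), (76.40044403076172, 129.3948974609375), 2.3603200912475586)
[ 346  201   48   29 1025] c [ 489.8 -330.6] axis [-0.117 -0.993] ends [ 498. -259.] [ 483. -387.] box ((486.8487548828125, -323.249267578125), (128.98255920410156, 75.70320129394531), 87.07959747314453)
ply [ 151  174  152   42 1598] [[479.0, 297.0], [496.0, -144.0], [608.0, -139.0], [591.0, 302.0]]
ply [151 176 131   9 620] [[572.0, 301.0], [584.0, -82.0], [604.0, -81.0], [593.0, 302.0]]
ply [348 197  23   8  66] [[521.0, -276.0], [533.0, -339.0], [552.0, -336.0], [540.0, -272.0]]
ply [344 214  39  19 207] [[438.0, -371.0], [475.0, -377.0], [492.0, -267.0], [455.0, -261.0]]
dark [149 181  19  27 219] [[496.0, 246.0], [571.0, 238.0], [577.0, 287.0], [501.0, 296.0]]
dark [205 183  44   8 158] [[552.0, 138.0], [553.0, 14.0], [574.0, 15.0], [572.0, 138.0]]
dark [205 192  48  12 391] [[515.0, 136.0], [516.0, 2.0], [548.0, 3.0], [546.0, 137.0]]
dark [287 192  12  10 107] [[523.0, -97.0], [524.0, -128.0], [549.0, -128.0], [549.0, -97.0]]
dark [238 232  19   8 113] [[414.0, 40.0], [415.0, -11.0], [434.0, -10.0], [434.0, 40.0]]
```

View pics/crop1.png

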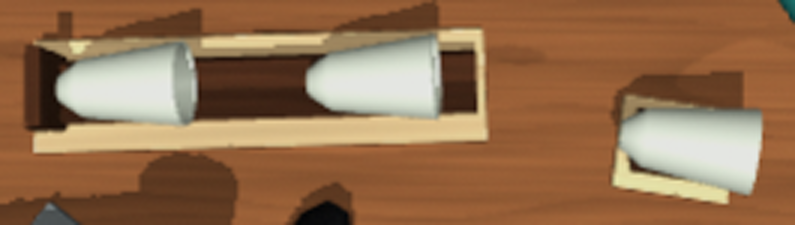

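Crop: the trough is the dark strip at crop y≈60–120, with the cups lying straight along it. All three bases point left and the saddle is slightly yawed. The geometry agrees with the given sizes: axis through (543.6, 79), direction (0.0385, −0.999), stop y≈270, second cup's base about 242 mm along.

```bash
cat >> h.py <<'E'
U=np.array([0.0385,-0.99926,0])   # cradle x (stop->open)
def goal_R(axis,tilt,flip=1):
    """tool y down (leaning back towards -axis top->+axis by tilt), tool x across axis"""
    a=np.array(axis,float); a/=np.linalg.norm(a); zd=np.array([0,0,1.])
    y=-(np.cos(tilt)*zd+np.sin(tilt)*a); x=flip*np.cross(a,zd); return R.from_matrix(np.c_[x,y,np.cross(x,y)])
def plan(pos,Rg,n,claw,dec=3):
    s=read_state(); p=np.array(s["position"]); r0=R.from_quat(s["ee_rot"])
    print("pose",p.round(1),"F",np.round(s["contact_force"],1),"w",round(s["gripper_width"],1),"t",s["clock"],"j",np.round(s["joints"],2))
    rv=(r0.inv()*Rg).as_rotvec(); dp=(np.array(pos)-p)/n/1000; r=r0; st=R.from_rotvec(rv/n)
    print("rotvec",rv.round(3),"dist",np.linalg.norm(np.array(pos)-p).round(1))
    for i in range(n):
        print([float(v) for v in np.r_[r.inv().apply(dp),rv/n].round(dec)]+[claw],end=",\n" if i%10==9 else ",")
        r=r*st
E
python3 - <<'E'
from h import *
print(R.from_quat(read_state()["ee_rot"]).as_matrix().round(2))
for f in(1,-1): plan([551,-150,215],goal_R(U,0.2,f),20,0.054)
E
```

```text
[[-0.36 -0.    0.93]
 [-0.93 -0.   -0.36]
 [ 0.   -1.    0.  ]]
pose [224.6 582.9 230.6] F [-0.4 -0.4  0.5] w 85.4 t 0.2 j [ 1.46  0.39  0.01 -0.   -1.19 -0.26]
rotvec [-0.178  1.16   0.118] dist 802.4
[0.028, 0.001, 0.028, -0.009, 0.058, 0.006, 0.054],[0.027, 0.0, 0.03, -0.009, 0.058, 0.006, 0.054],[0.025, -0.0, 0.032, -0.009, 0.058, 0.006, 0.054],[0.023, -0.0, 0.033, -0.009, 0.058, 0.006, 0.054],[0.021, -0.001, 0.034, -0.009, 0.058, 0.006, 0.054],[0.019, -0.001, 0.035, -0.009, 0.058, 0.006, 0.054],[0.017, -0.002, 0.036, -0.009, 0.058, 0.006, 0.054],[0.015, -0.002, 0.037, -0.009, 0.058, 0.006, 0.054],[0.013, -0.003, 0.038, -0.009, 0.058, 0.006, 0.054],[0.01, -0.003, 0.039, -0.009, 0.058, 0.006, 0.054],
[0.008, -0.003, 0.039, -0.009, 0.058, 0.006, 0.054],[0.006, -0.004, 0.04, -0.009, 0.058, 0.006, 0.054],[0.003, -0.004, 0.04, -0.009, 0.058, 0.006, 0.054],[0.001, -0.005, 0.04, -0.009, 0.058, 0.006, 0.054],[-0.001, -0.005, 0.04, -0.009, 0.058, 0.006, 0.054],[-0.004, -0.005, 0.04, -0.009, 0.058, 0.006, 0.054],[-0.006, -0.006, 0.039, -0.009, 0.058, 0.006, 0.054],[-0.008, -0.006, 0.039, -
[... 589 characters left out ...]
 0.007, -0.098, 0.01, 0.054],[0.04, -0.001, 0.004, 0.007, -0.098, 0.01, 0.054],[0.04, -0.001, -0.0, 0.007, -0.098, 0.01, 0.054],[0.04, -0.002, -0.004, 0.007, -0.098, 0.01, 0.054],
[0.039, -0.002, -0.008, 0.007, -0.098, 0.01, 0.054],[0.038, -0.003, -0.012, 0.007, -0.098, 0.01, 0.054],[0.037, -0.003, -0.015, 0.007, -0.098, 0.01, 0.054],[0.035, -0.003, -0.019, 0.007, -0.098, 0.01, 0.054],[0.033, -0.004, -0.022, 0.007, -0.098, 0.01, 0.054],[0.031, -0.004, -0.025, 0.007, -0.098, 0.01, 0.054],[0.028, -0.005, -0.028, 0.007, -0.098, 0.01, 0.054],[0.025, -0.005, -0.031, 0.007, -0.098, 0.01, 0.054],[0.022, -0.006, -0.033, 0.007, -0.098, 0.01, 0.054],[0.018, -0.006, -0.035, 0.007, -0.098, 0.01, 0.054],
```

{"fn": "play_rows", "kwargs": {
  "series": [
    [0.028, 0, 0.028, -0.009, 0.058, 0.006, 0.054],
    [0.027, 0, 0.03, -0.009, 0.058, 0.006, 0.054],
    [0.025, 0, 0.032, -0.009, 0.058, 0.006, 0.054],
    [0.023, 0, 0.033, -0.009, 0.058, 0.006, 0.054],
    [0.021, 0, 0.034, -0.009, 0.058, 0.006, 0.054],
    [0.019, -0.001, 0.035, -0.009, 0.058, 0.006, 0.054],
    [0.017, -0.002, 0.036, -0.009, 0.058, 0.006, 0.054],
    [0.015, -0.002, 0.037, -0.009, 0.058, 0.006, 0.054],
    [0.013, -0.003, 0.038, -0.009, 0.058, 0.006, 0.054],
    [0.01, -0.003, 0.039, -0.009, 0.058, 0.006, 0.054]
  ]
}}

```text
clock: 1.2
position: [386.0, 204.9, 219.4]
ee_rot: [-0.212, 0.712, -0.636, 0.211]
contact_force: [1.8, 0.2, -1.0]
gripper_width: 53.8
```

{"fn": "play_rows", "kwargs": {
  "series": [
    [0.008, -0.003, 0.039, -0.009, 0.058, 0.006, 0.054],
    [0.006, -0.004, 0.04, -0.009, 0.058, 0.006, 0.054],
    [0.003, -0.004, 0.04, -0.009, 0.058, 0.006, 0.054],
    [0.001, -0.005, 0.04, -0.009, 0.058, 0.006, 0.054],
    [-0.001, -0.005, 0.04, -0.009, 0.058, 0.006, 0.054],
    [-0.004, -0.005, 0.04, -0.009, 0.058, 0.006, 0.054],
    [-0.006, -0.006, 0.039, -0.009, 0.058, 0.006, 0.054],
    [-0.008, -0.006, 0.039, -0.009, 0.058, 0.006, 0.054],
    [-0.01, -0.006, 0.038, -0.009, 0.058, 0.006, 0.054],
    [-0.013, -0.006, 0.038, -0.009, 0.058, 0.006, 0.054]
  ]
}}

```text
clock: 2.2
position: [544.3, -183.3, 209.5]
ee_rot: [-0.0, 0.778, -0.629, 0.0]
contact_force: [1.2, 0.0, -0.1]
gripper_width: 54.0
```

```bash
python3 - <<'E'
from h import *
plan([551,-140,215],goal_R(U,0.2,1),6,0.054)
E
```

```text
pose [ 544.3 -183.3  209.5] F [ 1.2  0.  -0.1] w 54.0 t 2.2 j [-0.16  0.36 -0.02 -0.22 -1.23  0.24]
rotvec [ 0.011 -0.037 -0.008] dist 44.2
[-0.001, 0.001, -0.007, 0.002, -0.006, -0.001, 0.054],[-0.001, 0.001, -0.007, 0.002, -0.006, -0.001, 0.054],[-0.001, 0.001, -0.007, 0.002, -0.006, -0.001, 0.054],[-0.001, 0.001, -0.007, 0.002, -0.006, -0.001, 0.054],[-0.001, 0.001, -0.007, 0.002, -0.006, -0.001, 0.054],[-0.001, 0.001, -0.007, 0.002, -0.006, -0.001, 0.054],
```

```bash
python3 - <<'E'
from h import *
plan([551,-123,54],goal_R(U,0.2,1),8,0.054)
E
```

```text
pose [ 544.3 -183.3  209.5] F [ 1.2  0.  -0.1] w 54.0 t 2.2 j [-0.16  0.36 -0.02 -0.22 -1.23  0.24]
rotvec [ 0.011 -0.037 -0.008] dist 167.0
[-0.001, 0.021, -0.003, 0.001, -0.005, -0.001, 0.054],[-0.001, 0.021, -0.003, 0.001, -0.005, -0.001, 0.054],[-0.001, 0.021, -0.003, 0.001, -0.005, -0.001, 0.054],[-0.001, 0.021, -0.003, 0.001, -0.005, -0.001, 0.054],[-0.001, 0.021, -0.003, 0.001, -0.005, -0.001, 0.054],[-0.001, 0.021, -0.003, 0.001, -0.005, -0.001, 0.054],[-0.001, 0.021, -0.003, 0.001, -0.005, -0.001, 0.054],[-0.001, 0.021, -0.003, 0.001, -0.005, -0.001, 0.054],
```

{"fn": "play_rows", "kwargs": {
  "series": [
    [-0.001, 0.021, -0.003, 0.001, -0.005, -0.001, 0.054],
    [-0.001, 0.021, -0.003, 0.001, -0.005, -0.001, 0.054],
    [-0.001, 0.021, -0.003, 0.001, -0.005, -0.001, 0.054],
    [-0.001, 0.021, -0.003, 0.001, -0.005, -0.001, 0.054],
    [-0.001, 0.021, -0.003, 0.001, -0.005, -0.001, 0.054],
    [-0.001, 0.021, -0.003, 0.001, -0.005, -0.001, 0.054],
    [-0.001, 0.021, -0.003, 0.001, -0.005, -0.001, 0.054],
    [-0.001, 0.018, -0.003, 0.001, -0.005, -0.001, 0.054]
  ]
}}

```text
clock: 3.0
position: [554.7, -133.3, 46.7]
ee_rot: [-0.01, 0.774, -0.633, 0.011]
contact_force: [0.1, 0.4, -0.3]
gripper_width: 54.2
```

```bash
python3 - <<'E'
from h import *
plan([546,7,54],goal_R(U,0.2,1),20,0.054,4)
a=get_image("top")["color"][165:240,205:405,::-1]; b=get_image("wrist")["color"][:,:,::-1]
a=cv2.resize(a,(512,192),interpolation=cv2.INTER_CUBIC); cv2.imwrite("pics/p2.png",np.vstack([a,b]))
E
```

```text
pose [ 554.7 -133.3   46.7] F [ 0.1  0.4 -0.3] w 54.2 t 3.0 j [-0.07  0.52 -0.21 -0.26 -0.87  0.27]
rotvec [ 0.    -0.009 -0.006] dist 140.8
[0.0002, 0.001, -0.007, 0.0, -0.0004, -0.0003, 0.054],[0.0002, 0.001, -0.007, 0.0, -0.0004, -0.0003, 0.054],[0.0002, 0.001, -0.007, 0.0, -0.0004, -0.0003, 0.054],[0.0002, 0.001, -0.007, 0.0, -0.0004, -0.0003, 0.054],[0.0002, 0.001, -0.007, 0.0, -0.0004, -0.0003, 0.054],[0.0002, 0.001, -0.007, 0.0, -0.0004, -0.0003, 0.054],[0.0002, 0.001, -0.007, 0.0, -0.0004, -0.0003, 0.054],[0.0002, 0.001, -0.007, 0.0, -0.0004, -0.0003, 0.054],[0.0002, 0.001, -0.007, 0.0, -0.0004, -0.0003, 0.054],[0.0002, 0.001, -0.007, 0.0, -0.0004, -0.0003, 0.054],
[0.0002, 0.001, -0.007, 0.0, -0.0004, -0.0003, 0.054],[0.0002, 0.001, -0.007, 0.0, -0.0004, -0.0003, 0.054],[0.0002, 0.001, -0.007, 0.0, -0.0004, -0.0003, 0.054],[0.0002, 0.001, -0.007, 0.0, -0.0004, -0.0003, 0.054],[0.0002, 0.001, -0.007, 0.0, -0.0004, -0.0003, 0.054],[0.0002, 0.001, -0.007, 0.0, -0.0004, -0.0003, 0.054],[0.0002, 0.001, -0.007, 0.0, -0.0004, -0.0003, 0.054],[0.0002, 0.001, -0.007, 0.0, -0.0004, -0.0003, 0.054],[0.0002, 0.001, -0.007, 0.0, -0.0004, -0.0003, 0.054],[0.0002, 0.001, -0.007, 0.0, -0.0004, -0.0003, 0.054],
```

View pics/p2.png

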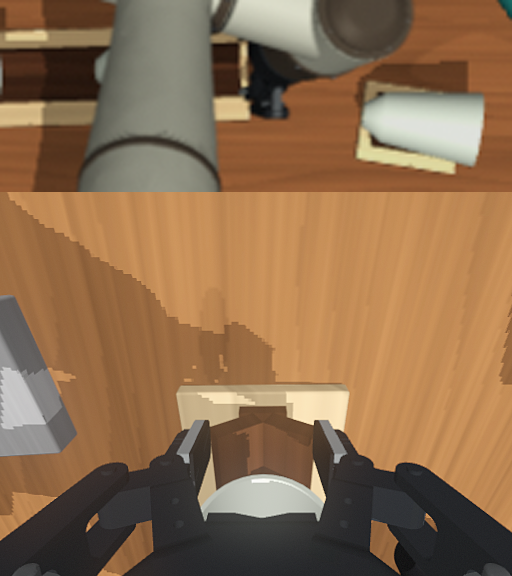

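The wrist view shows the fingers (cols ~207 and ~317) straddling the trough, symmetric about the cup (col 263). The push can start.

{"fn": "play_rows", "kwargs": {
  "series": [
    [0, 0.0008, -0.006, 0, 0, 0, 0.054],
    [0, 0.0008, -0.006, 0, 0, 0, 0.054],
    [0, 0.0008, -0.006, 0, 0, 0, 0.054],
    [0, 0.0008, -0.006, 0, 0, 0, 0.054],
    [0, 0.0008, -0.006, 0, 0, 0, 0.054],
    [0, 0.001, -0.006, 0, 0, 0, 0.054],
    [0, 0.001, -0.006, 0, 0, 0, 0.054],
    [0, 0.001, -0.006, 0, 0, 0, 0.054],
    [0, 0.001, -0.006, 0, 0, 0, 0.054],
    [0, 0.001, -0.006, 0, 0, 0, 0.054]
  ]
}}

```text
clock: 4.1
position: [554.8, -69.3, 53.6]
ee_rot: [-0.008, 0.774, -0.633, 0.012]
contact_force: [-0.3, -1.7, -0.7]
gripper_width: 54.0
```

{"fn": "play_rows", "kwargs": {
  "series": [
    [0, 0.001, -0.006, 0, 0, 0, 0.054],
    [0, 0.0012, -0.006, 0, 0, 0, 0.054],
    [0, 0.0012, -0.006, 0, 0, 0, 0.054],
    [0, 0.0012, -0.006, 0, 0, 0, 0.054],
    [0, 0.0012, -0.006, 0, 0, 0, 0.054],
    [0, 0.0012, -0.006, 0, 0, 0, 0.054]
  ]
}}

```text
clock: 4.7
position: [553.4, -29.4, 53.6]
ee_rot: [-0.008, 0.774, -0.633, 0.012]
contact_force: [-0.0, -1.1, -0.4]
gripper_width: 53.8
```

{"fn": "play_rows", "kwargs": {
  "series": [
    [0.0005, 0.0012, -0.006, 0, 0, 0, 0.054],
    [0.0005, 0.0012, -0.006, 0, 0, 0, 0.054],
    [0.0005, 0.0012, -0.006, 0, 0, 0, 0.054],
    [0.0005, 0.0012, -0.006, 0, 0, 0, 0.054],
    [0.0005, 0.0012, -0.005, 0, 0, 0, 0.054],
    [0.0005, 0.001, -0.004, 0, 0, 0, 0.054]
  ]
}}

```text
clock: 5.3
position: [548.9, 7.5, 53.2]
ee_rot: [-0.009, 0.774, -0.633, 0.012]
contact_force: [0.1, -1.4, 0.5]
gripper_width: 53.9
```

```bash
python3 - <<'E'
from h import *
plan([547,50,54],goal_R(U,0.2,1),1,0.054,4)
a=get_image("scene")["color"][170:300,190:380,::-1]; b=get_image("wrist")["color"][:,:,::-1]
a=cv2.resize(a,(512,350),interpolation=cv2.INTER_CUBIC); cv2.imwrite("pics/p3.png",np.vstack([a,b[150:]]))
E
```

```text
pose [548.9   7.5  53.2] F [ 0.1 -1.4  0.5] w 53.9 t 5.3 j [ 0.19  0.46 -0.29 -0.27 -0.79  0.03]
rotvec [-0.002 -0.008 -0.01 ] dist 42.5
[0.0006, 0.0075, -0.0418, -0.0016, -0.0081, -0.0096, 0.054],
```

View pics/p3.png

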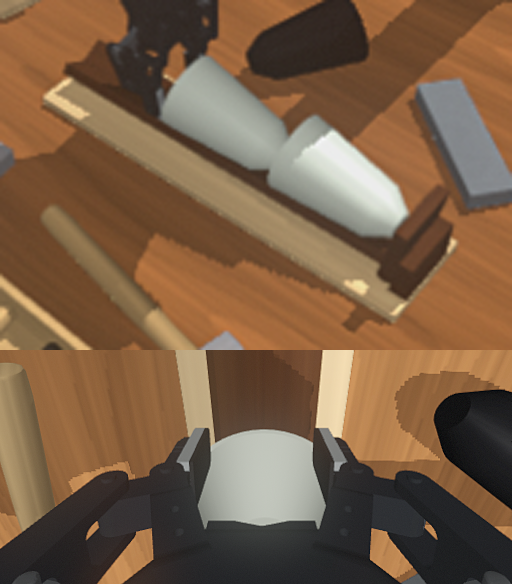

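Second cup sits centred between the fingers, its base just at the first cup's mouth. I'll push on slowly and watch the force.

{"fn": "play_rows", "kwargs": {
  "series": [
    [0.0002, 0.0009, -0.004, 0, 0, 0, 0.054],
    [0.0002, 0.0009, -0.004, 0, 0, 0, 0.054],
    [0.0002, 0.0009, -0.004, 0, 0, 0, 0.054],
    [0.0002, 0.0009, -0.004, 0, 0, 0, 0.054],
    [0.0002, 0.0009, -0.004, 0, 0, 0, 0.054]
  ]
}}

```text
clock: 5.9
position: [547.2, 28.5, 52.9]
ee_rot: [-0.008, 0.773, -0.634, 0.012]
contact_force: [0.0, -2.8, 1.1]
gripper_width: 53.9
```

{"fn": "play_rows", "kwargs": {
  "series": [
    [0.0002, 0.0009, -0.004, 0, 0, 0, 0.054],
    [0.0002, 0.0009, -0.004, 0, 0, 0, 0.054],
    [0.0002, 0.0009, -0.004, 0, 0, 0, 0.054],
    [0.0002, 0.0009, -0.004, 0, 0, 0, 0.054],
    [0.0002, 0.0009, -0.004, 0, 0, 0, 0.054]
  ]
}}

```text
clock: 6.4
position: [546.5, 49.8, 53.1]
ee_rot: [-0.008, 0.773, -0.634, 0.013]
contact_force: [1.7, -1.3, 0.9]
gripper_width: 54.8
```

{"fn": "play_rows", "kwargs": {
  "series": [
    [0.0003, 0.0009, -0.004, 0, 0, 0, 0.054],
    [0.0003, 0.0009, -0.004, 0, 0, 0, 0.054],
    [0.0003, 0.0009, -0.004, 0, 0, 0, 0.054],
    [0.0003, 0.0009, -0.004, 0, 0, 0, 0.054],
    [0.0003, 0.0009, -0.003, 0, 0, 0, 0.054]
  ]
}}

```text
clock: 6.9
position: [545.7, 72.3, 53.0]
ee_rot: [-0.006, 0.774, -0.634, 0.014]
contact_force: [1.2, -2.7, 2.1]
gripper_width: 54.0
```

{"fn": "play_rows", "kwargs": {
  "series": [
    [0.0002, 0.0007, -0.003, 0, 0, 0, 0.054],
    [0.0002, 0.0007, -0.003, 0, 0, 0, 0.054],
    [0.0002, 0.0007, -0.003, 0, 0, 0, 0.054],
    [0.0002, 0.0007, -0.003, 0, 0, 0, 0.054]
  ]
}}

```text
clock: 7.3
position: [545.3, 85.6, 53.1]
ee_rot: [-0.006, 0.773, -0.634, 0.015]
contact_force: [1.1, -2.6, 2.4]
gripper_width: 54.4
```

{"fn": "play_rows", "kwargs": {
  "series": [
    [0.0001, 0.0005, -0.002, 0, 0, 0, 0.054],
    [0.0001, 0.0005, -0.002, 0, 0, 0, 0.054],
    [0.0001, 0.0005, -0.002, 0, 0, 0, 0.054]
  ]
}}

```text
clock: 7.6
position: [545.3, 92.2, 53.1]
ee_rot: [-0.006, 0.773, -0.634, 0.015]
contact_force: [2.4, -3.2, 2.8]
gripper_width: 53.8
```

{"fn": "play_rows", "kwargs": {
  "series": [
    [0.0001, 0.0005, -0.002, 0, 0, 0, 0.054],
    [0.0001, 0.0005, -0.002, 0, 0, 0, 0.054]
  ]
}}

```text
clock: 7.8
position: [545.2, 96.5, 53.2]
ee_rot: [-0.005, 0.773, -0.634, 0.016]
contact_force: [2.1, -2.8, 4.7]
gripper_width: 54.0
```

```bash
python3 - <<'E'
from h import *
a=get_image("scene")["color"][170:300,190:380,::-1]; b=get_image("top")["color"][165:240,140:330,::-1]
a=cv2.resize(a,(570,390),interpolation=cv2.INTER_CUBIC);b=cv2.resize(b,(570,200),interpolation=cv2.INTER_CUBIC); cv2.imwrite("pics/p4.png",np.vstack([a,b]))
E
```

```text
(no output)
```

View pics/p4.png

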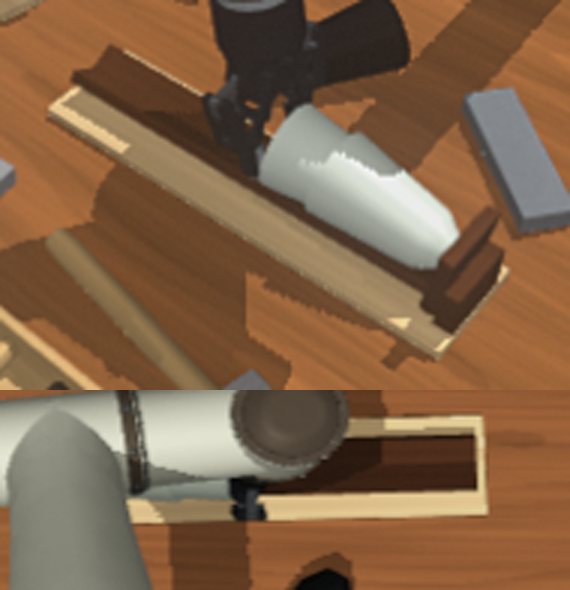

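Second cup is nested most of the way and the first is close to the stop. I'll continue until the force rises.

{"fn": "play_rows", "kwargs": {
  "series": [
    [0, 0.0004, -0.0015, 0, 0, 0, 0.054],
    [0, 0.0004, -0.0015, 0, 0, 0, 0.054]
  ]
}}

```text
clock: 8.1
position: [545.2, 98.8, 53.2]
ee_rot: [-0.006, 0.773, -0.634, 0.016]
contact_force: [2.7, -9.7, 5.9]
gripper_width: 54.0
```

{"fn": "play_rows", "kwargs": {
  "series": [
    [0, 0.0004, -0.0015, 0, 0, 0, 0.054],
    [0, 0.0004, -0.0015, 0, 0, 0, 0.054]
  ]
}}

```text
clock: 8.3
position: [545.2, 98.8, 53.3]
ee_rot: [-0.007, 0.771, -0.636, 0.016]
contact_force: [2.6, -9.8, 5.2]
gripper_width: 54.0
```

{"fn": "play_rows", "kwargs": {
  "series": [
    [0, 0.0004, -0.0015, 0, 0, 0, 0.054],
    [0, 0.0004, -0.0015, 0, 0, 0, 0.054]
  ]
}}

```text
clock: 8.5
position: [545.2, 98.7, 53.3]
ee_rot: [-0.007, 0.77, -0.638, 0.016]
contact_force: [2.0, -8.2, 5.6]
gripper_width: 53.9
```

{"fn": "play_rows", "kwargs": {
  "series": [
    [0, 0.0004, -0.003, 0, 0, 0, 0.054],
    [0, 0.0004, -0.003, 0, 0, 0, 0.054]
  ]
}}

```text
clock: 8.7
position: [544.4, 99.7, 53.5]
ee_rot: [-0.009, 0.768, -0.641, 0.016]
contact_force: [2.7, -14.1, 4.4]
gripper_width: 53.7
```

{"fn": "play_rows", "kwargs": {
  "series": [
    [0, -0.002, 0.01, 0, 0, 0, 0.054],
    [0, -0.006, 0.02, 0, 0, 0, 0.054],
    [0, -0.02, 0.03, 0, 0, 0, 0.08],
    [0, -0.04, 0.03, 0, 0, 0, 0.085],
    [0, -0.04, 0.03, 0, 0, 0, 0.085],
    [0, -0.04, 0.03, 0, 0, 0, 0.085],
    [0, -0.01, 0.045, 0, 0, 0, 0.085],
    [0, -0.01, 0.045, 0, 0, 0, 0.085],
    [0, -0.01, 0.045, 0, 0, 0, 0.085],
    [0, -0.01, 0.045, 0, 0, 0, 0.085]
  ]
}}

```text
clock: 9.7
position: [545.6, -260.9, 173.0]
ee_rot: [-0.022, 0.772, -0.635, 0.009]
contact_force: [1.4, 0.7, -0.6]
gripper_width: 84.8
```

```bash
python3 - <<'E'
from h import *
plan([490,-303,200],goal_R([-.13,-.99,0],0,1),5,0.085)
d=get_image("top"); c=d["color"]; h=cv2.cvtColor(c,cv2.COLOR_RGB2HSV)
a=cv2.resize(c[165:240,140:300,::-1],(640,300),interpolation=cv2.INTER_CUBIC)
b=cv2.resize(get_image("scene")["color"][200:290,250:370,::-1],(640,290),interpolation=cv2.INTER_CUBIC)
cv2.imwrite("pics/p5.png",np.vstack([a,b]))
E
```

```text
pose [ 545.6 -260.9  173. ] F [ 1.4  0.7 -0.6] w 84.8 t 9.7 j [-0.27  0.45  0.02 -0.19 -1.22  0.39]
rotvec [0.194 0.173 0.031] dist 74.7
[0.012, -0.007, 0.007, 0.039, 0.035, 0.006, 0.085],[0.011, -0.006, 0.007, 0.039, 0.035, 0.006, 0.085],[0.011, -0.006, 0.008, 0.039, 0.035, 0.006, 0.085],[0.011, -0.006, 0.009, 0.039, 0.035, 0.006, 0.085],[0.01, -0.006, 0.009, 0.039, 0.035, 0.006, 0.085],
```

View pics/p5.png

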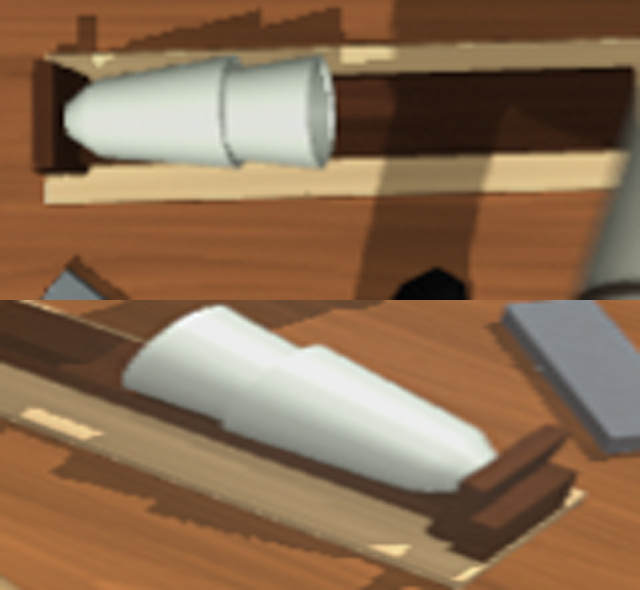

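The second rim stands roughly 60 mm out of the first by eye (crop x 238→325), against the 46 mm expected. I'll measure it properly.

```bash
python3 - <<'E'
from h import *
d=get_image("top"); sc=lambda P:[(140+x/4,165+y/4) for x,y in P]
N=np.array([0.99926,0.0385,0])
# silhouette extreme points of rims: side points near z~78
for nm,P,z in (("rim1",[(236,57),(238,166)],78),("rim2",[(328,57),(325,166)],78),("foot",[(65,120)],59),("stop top face edge",[(57,65),(57,172)],72),("stop far edge",[(33,62),(35,172)],72),("foot corner",[(42,203)],10)):
    Q=plane(d,sc(P),z); print(nm,Q.round(1).tolist(),"along",((Q-[536.3,270,0])@U).round(1))
s=get_image("scene")
f=lambda P:[(250+x*120/640,200+(y-300)*90/290) for x,y in P]
# bottom-ish near side silhouettes in scene
for nm,P,z in (("rim1 low",[(222,425)],45),("rim2 low",[(128,385)],50),("rim1top",[(315,347)],116),("rim2top",[(215,308)],116)):
    Q=plane(s,f(P),z); print(nm,Q.round(1).tolist(),"along",((Q-[536.3,270,0])@U).round(1))
E
```

```text
rim1 [[577.6, 150.5, 78.0], [501.1, 146.9, 78.0]] along [121.  121.7]
rim2 [[578.3, 86.2, 78.0], [501.9, 86.5, 78.0]] along [185.3 182. ]
foot [[534.1, 272.9, 59.0]] along [-3.]
stop top face edge [[571.4, 277.1, 72.0], [496.0, 273.9, 72.0]] along [-5.7 -5.4]
stop far edge [[573.3, 294.1, 72.0], [495.8, 289.2, 72.0]] along [-22.6 -20.8]
foot corner [[479.0, 298.6, 10.0]] along [-30.8]
rim1 low [[566.9, 144.6, 45.0]] along [126.5]
rim2 low [[567.5, 86.4, 50.0]] along [184.7]
rim1top [[528.3, 163.9, 116.0]] along [105.7]
rim2top [[525.4, 102.7, 116.0]] along [166.7]
```

Both views say about 61 mm, so the cup is 15 mm short. It jammed because the fingers' friction held its mouth down (Fz +5 N on the tool) when it has to rise about 6 mm. I'll go back and push again with a slight lift.

```bash
python3 - <<'E'
from h import *
plan([543.5,52,54],goal_R(U,0.2,1),10,0.054)
E
```

```text
pose [ 545.5 -260.4  172.1] F [1.  0.5 0.2] w 84.7 t 9.9 j [-0.27  0.45  0.02 -0.19 -1.22  0.39]
rotvec [-0.005 -0.     0.015] dist 334.0
[-0.001, 0.018, -0.028, -0.0, -0.0, 0.002, 0.054],[-0.001, 0.018, -0.028, -0.0, -0.0, 0.002, 0.054],[-0.001, 0.018, -0.028, -0.0, -0.0, 0.002, 0.054],[-0.001, 0.018, -0.028, -0.0, -0.0, 0.002, 0.054],[-0.001, 0.018, -0.028, -0.0, -0.0, 0.002, 0.054],[-0.001, 0.018, -0.028, -0.0, -0.0, 0.002, 0.054],[-0.001, 0.018, -0.028, -0.0, -0.0, 0.002, 0.054],[-0.001, 0.018, -0.028, -0.0, -0.0, 0.002, 0.054],[-0.001, 0.018, -0.028, -0.0, -0.0, 0.002, 0.054],[-0.001, 0.018, -0.028, -0.0, -0.0, 0.002, 0.054],
```

{"fn": "play_rows", "kwargs": {
  "series": [
    [-0.001, 0.018, -0.028, 0, 0, 0.002, 0.054],
    [-0.001, 0.018, -0.028, 0, 0, 0.002, 0.054],
    [-0.001, 0.018, -0.028, 0, 0, 0.002, 0.054],
    [-0.001, 0.018, -0.028, 0, 0, 0.002, 0.054],
    [-0.001, 0.018, -0.028, 0, 0, 0.002, 0.054],
    [-0.001, 0.018, -0.028, 0, 0, 0.002, 0.054],
    [-0.001, 0.018, -0.028, 0, 0, 0.002, 0.054],
    [-0.001, 0.016, -0.028, 0, 0, 0.002, 0.054],
    [-0.001, 0.012, -0.026, 0, 0, 0.002, 0.054],
    [-0.001, 0.006, -0.02, 0, 0, 0.002, 0.054]
  ]
}}

```text
clock: 10.9
position: [529.5, 61.4, 61.3]
ee_rot: [-0.022, 0.776, -0.631, 0.011]
contact_force: [0.6, -0.4, 0.5]
gripper_width: 54.0
```

```bash
python3 - <<'E'
from h import *
plan([542.8,92,51],goal_R(U,0.2,1),6,0.054,4)
E
```

```text
pose [529.5  61.4  61.3] F [ 0.6 -0.4  0.5] w 54.0 t 10.9 j [ 0.29  0.43 -0.32 -0.28 -0.8  -0.05]
rotvec [0.006 0.008 0.012] dist 34.9
[-0.0025, 0.0027, -0.0045, 0.001, 0.0014, 0.002, 0.054],[-0.0025, 0.0027, -0.0045, 0.001, 0.0014, 0.002, 0.054],[-0.0025, 0.0027, -0.0046, 0.001, 0.0014, 0.002, 0.054],[-0.0024, 0.0027, -0.0046, 0.001, 0.0014, 0.002, 0.054],[-0.0024, 0.0027, -0.0046, 0.001, 0.0014, 0.002, 0.054],[-0.0024, 0.0027, -0.0046, 0.001, 0.0014, 0.002, 0.054],
```

{"fn": "play_rows", "kwargs": {
  "series": [
    [-0.0025, 0.0027, -0.0045, 0.001, 0.0014, 0.002, 0.054],
    [-0.0025, 0.0027, -0.0045, 0.001, 0.0014, 0.002, 0.054],
    [-0.0025, 0.0027, -0.0046, 0.001, 0.0014, 0.002, 0.054],
    [-0.0024, 0.0027, -0.0046, 0.001, 0.0014, 0.002, 0.054],
    [-0.0022, 0.0025, -0.004, 0.001, 0.0014, 0.002, 0.054],
    [-0.002, 0.002, -0.003, 0.001, 0.0014, 0.002, 0.054]
  ]
}}

```text
clock: 11.5
position: [538.6, 94.6, 50.1]
ee_rot: [-0.019, 0.774, -0.633, 0.012]
contact_force: [-0.6, -1.6, 0.7]
gripper_width: 53.9
```

{"fn": "play_rows", "kwargs": {
  "series": [
    [0, 0.0002, -0.003, 0, 0, 0, 0.054],
    [0, 0.0002, -0.003, 0, 0, 0, 0.054],
    [0, -0.0004, -0.003, 0, 0, 0, 0.054],
    [0, -0.0004, -0.003, 0, 0, 0, 0.054],
    [0, -0.0004, -0.003, 0, 0, 0, 0.054]
  ]
}}

```text
clock: 12.0
position: [534.1, 96.4, 51.1]
ee_rot: [-0.025, 0.768, -0.64, 0.009]
contact_force: [0.2, -9.9, -0.4]
gripper_width: 53.8
```

{"fn": "play_rows", "kwargs": {
  "series": [
    [0, -0.0006, -0.004, 0, 0, 0, 0.054],
    [0, -0.0006, -0.004, 0, 0, 0, 0.054]
  ]
}}

```text
clock: 12.2
position: [532.1, 97.2, 52.6]
ee_rot: [-0.027, 0.765, -0.644, 0.007]
contact_force: [0.3, -11.7, 0.3]
gripper_width: 53.9
```

```bash
python3 - <<'E'
from h import *
s=read_state(); print(R.from_quat(s["ee_rot"]).as_matrix().round(3)); print(goal_R(U,.2).as_matrix().round(3))
plan([543.5,84,53],goal_R(U,0.2,1),3,0.054,4)
d=get_image("wrist"); cv2.imwrite("pics/p6.png",d["color"][120:,:,::-1])
E
```

```text
[[-0.998 -0.033  0.046]
 [-0.051  0.17  -0.984]
 [ 0.024 -0.985 -0.172]]
[[-0.999 -0.008  0.038]
 [-0.038  0.199 -0.979]
 [-0.    -0.98  -0.199]]
pose [532.1  97.2  52.6] F [  0.3 -11.7   0.3] w 53.9 t 12.2 j [ 0.37  0.45 -0.32 -0.24 -0.78 -0.15]
rotvec [-0.028  0.008  0.026] dist 17.4
[-0.0036, -0.001, 0.0045, -0.0092, 0.0025, 0.0087, 0.054],[-0.0036, -0.001, 0.0045, -0.0092, 0.0025, 0.0087, 0.054],[-0.0036, -0.001, 0.0044, -0.0092, 0.0025, 0.0087, 0.054],
```

View pics/p6.png

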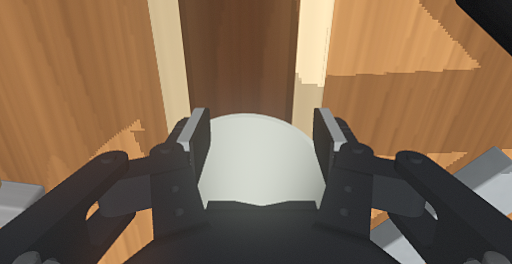

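The tool has drifted about 9 mm sideways (trough centre col 241, fingers 262). The low push also torques the base up into the first cup's roof. I'll back off, recentre and push at about axis height, fingers slightly wider.

```bash
python3 - <<'E'
from h import *
plan([543.5,78,70],goal_R(U,0.15,1),5,0.062,4)
E
```

```text
pose [532.   97.3  52.7] F [  0.5 -12.1   1. ] w 54.1 t 12.25 j [ 0.38  0.45 -0.32 -0.24 -0.78 -0.15]
rotvec [0.022 0.009 0.026] dist 28.3
[-0.002, -0.0041, 0.0033, 0.0044, 0.0017, 0.0052, 0.062],[-0.002, -0.0041, 0.0033, 0.0044, 0.0017, 0.0052, 0.062],[-0.0021, -0.0041, 0.0033, 0.0044, 0.0017, 0.0052, 0.062],[-0.0021, -0.0041, 0.0033, 0.0044, 0.0017, 0.0052, 0.062],[-0.0021, -0.004, 0.0034, 0.0044, 0.0017, 0.0052, 0.062],
```

{"fn": "play_rows", "kwargs": {
  "series": [
    [0, -0.001, 0.006, 0.0044, 0.0017, 0.0052, 0.062],
    [-0.002, -0.0041, 0.005, 0.0044, 0.0017, 0.0052, 0.062],
    [-0.0025, -0.0041, 0.0033, 0.0044, 0.0017, 0.0052, 0.062],
    [-0.0025, -0.0041, 0.002, 0.0044, 0.0017, 0.0052, 0.062],
    [-0.002, -0.003, 0.001, 0.0044, 0.0017, 0.0052, 0.062],
    [0, 0, 0, 0, 0, 0, 0.062]
  ]
}}

```text
clock: 12.85
position: [544.7, 76.6, 67.6]
ee_rot: [-0.011, 0.758, -0.652, 0.013]
contact_force: [-0.0, -0.3, 0.6]
gripper_width: 61.9
```

```bash
python3 - <<'E'
from h import *
plan([543,100,71],goal_R(U,0.15,1),5,0.062,4)
E
```

```text
pose [544.7  76.6  67.6] F [-0.  -0.3  0.6] w 61.9 t 12.85 j [ 0.35  0.43 -0.32 -0.2  -0.78 -0.17]
rotvec [ 0.    -0.004 -0.006] dist 23.7
[0.0002, 0.0, -0.0047, 0.0, -0.0007, -0.0013, 0.062],[0.0002, 0.0, -0.0047, 0.0, -0.0007, -0.0013, 0.062],[0.0002, 0.0, -0.0047, 0.0, -0.0007, -0.0013, 0.062],[0.0002, 0.0, -0.0047, 0.0, -0.0007, -0.0013, 0.062],[0.0002, 0.0, -0.0047, 0.0, -0.0007, -0.0013, 0.062],
```

{"fn": "play_rows", "kwargs": {
  "series": [
    [0.0002, 0, -0.0045, 0, 0, 0, 0.062],
    [0.0002, 0, -0.0045, 0, 0, 0, 0.062],
    [0.0002, 0, -0.0045, 0, 0, 0, 0.062],
    [0.0002, 0, -0.003, 0, 0, 0, 0.062],
    [0, 0, -0.003, 0, 0, 0, 0.062]
  ]
}}

```text
clock: 13.35
position: [542.6, 97.9, 70.6]
ee_rot: [-0.012, 0.758, -0.652, 0.013]
contact_force: [-2.0, -5.8, 0.8]
gripper_width: 62.0
```

{"fn": "play_rows", "kwargs": {
  "series": [
    [0, 0.0002, -0.003, 0, 0, 0, 0.062],
    [0, 0.0002, -0.003, 0, 0, 0, 0.062],
    [0, 0.0002, -0.003, 0, 0, 0, 0.062]
  ]
}}

```text
clock: 13.65
position: [538.4, 99.3, 70.5]
ee_rot: [-0.018, 0.753, -0.657, 0.012]
contact_force: [2.8, -12.7, 3.6]
gripper_width: 62.0
```

{"fn": "play_rows", "kwargs": {
  "series": [
    [0, 0.0002, -0.004, 0, 0, 0, 0.062],
    [0, 0.0002, -0.004, 0, 0, 0, 0.062]
  ]
}}

```text
clock: 13.85
position: [537.7, 99.5, 71.5]
ee_rot: [-0.02, 0.749, -0.662, 0.011]
contact_force: [3.3, -17.4, 2.5]
gripper_width: 62.4
```

Still stalled at 17 N. I'll back off and take a close look from above the stack with the wrist camera.

{"fn": "play_rows", "kwargs": {
  "series": [
    [0, -0.001, 0.008, 0, 0, 0, 0.07],
    [0, -0.01, 0.01, 0, 0, 0, 0.07],
    [0, -0.04, 0, 0, 0, 0, 0.07],
    [0, -0.045, 0, 0, 0, 0, 0.07],
    [0, -0.04, -0.02, 0, 0, 0, 0.07],
    [0, -0.005, -0.045, 0, 0, 0, 0.07],
    [0, 0, -0.04, 0, 0, 0, 0.07],
    [0, 0, -0.04, 0, 0, 0, 0.07]
  ]
}}

```text
clock: 14.65
position: [535.9, 205.0, 237.3]
ee_rot: [-0.015, 0.751, -0.66, 0.008]
contact_force: [1.1, 0.5, -1.1]
gripper_width: 70.1
```

```bash
python3 - <<'E'
from h import *
d=get_image("wrist"); print(read_state()["position"],d["origin"]); cv2.imwrite("pics/p7.png",d["color"][:,:,::-1])
import pickle; pickle.dump(d,open("w7.pkl","wb"))
E
```

```text
[536.56539839 210.16408086 238.20664637] [539.61503665 117.70326309 369.30226454]
```

View pics/p7.png

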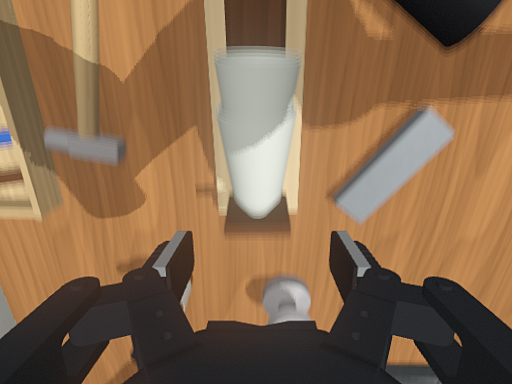

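```bash
python3 - <<'E'
from h import *
d=get_image("wrist"); c=d["color"]
def al(P,z): Q=plane(d,P,z); return Q.round(1).tolist(),((Q-[536.3,270,0])@U).round(1)
h=cv2.cvtColor(c,cv2.COLOR_RGB2HSV); m=(h[...,1]<70)&(h[...,2]>100)
for r in range(36,232,6):
    xs=np.where(m[r,200:320])[0]
    if len(xs)<5: continue
    x0,x1=200+xs.min(),200+xs.max()
    print(r,x0,x1,x1-x0,(x0+x1)/2,al([(x0,r),(x1,r)],70+0)[1].mean().round(1))
cv2.imwrite("pics/p8.png",cv2.resize(c[20:240,180:330,::-1],None,fx=2.7,fy=2.7,interpolation=cv2.INTER_CUBIC))
print(read_state()["position"])
import pickle; pickle.dump(d,open("w8.pkl","wb"))
E
```

```text
42 214 300 86 257.0 166.5
48 215 303 88 259.0 161.5
54 216 301 85 258.5 156.4
60 217 300 83 258.5 151.2
66 218 299 81 258.5 146.0
72 219 298 79 258.5 140.6
78 220 297 77 258.5 135.2
84 222 296 74 259.0 129.7
90 222 294 72 258.0 124.2
96 216 298 82 257.0 118.5
102 217 302 85 259.5 112.8
108 218 302 84 260.0 107.0
114 220 301 81 260.5 101.0
120 221 301 80 261.0 95.0
126 222 301 79 261.5 88.8
132 223 301 78 262.0 82.6
138 225 300 75 262.5 76.4
144 226 300 74 263.0 69.8
150 227 300 73 263.5 63.4
156 228 299 71 263.5 56.8
162 229 299 70 264.0 50.0
168 231 298 67 264.5 43.0
174 218 298 80 258.0 36.1
180 218 298 80 258.0 29.0
186 234 298 64 266.0 21.7
192 239 297 58 268.0 14.4
198 245 297 52 271.0 6.8
204 251 265 14 258.0 -0.8
[536.04682163 207.77910071 237.15356803]
```

View pics/p8.png

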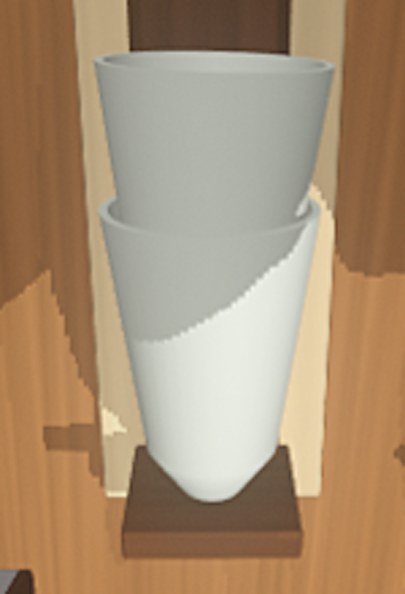

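```bash
python3 - <<'E'
from h import *
import pickle; d=pickle.load(open("w8.pkl","rb")); f=lambda P:[(180+x/2.7,20+y/2.7) for x,y in P]
for nm,P,z in (("rim1",[(98,210),(320,207)],77),("rim2",[(95,62),(335,68)],79),("foot low",[(213,501)],50),("foot",[(213,501)],65),("stop front top",[(123,530),(300,530)],72),("stop top back",[(123,556),(300,556)],72),("stop base corners",[(136,447),(288,447)],30),("cradle foot end",[(106,497),(322,497)],20)):
    Q=plane(d,f(P),z); print(nm,Q.round(1).tolist(),"along",((Q-[536.3,270,0])@U).round(1))
print(d["origin"],(R.from_quat(d["orientation"]).apply([0,0,1])).round(3))
E
```

```text
rim1 [[581.3, 154.1, 77.0], [501.6, 150.0, 77.0]] along [117.6 118.6]
rim2 [[581.0, 106.5, 79.0], [500.8, 105.1, 79.0]] along [165.1 163.4]
foot low [[535.5, 282.8, 50.0]] along [-12.8]
foot [[535.7, 275.3, 65.0]] along [-5.3]
stop front top [[574.2, 287.2, 72.0], [497.7, 284.4, 72.0]] along [-15.7 -15.9]
stop top back [[574.3, 300.2, 72.0], [496.6, 297.4, 72.0]] along [-28.7 -28.9]
stop base corners [[572.4, 265.8, 30.0], [500.8, 263.1, 30.0]] along [5.6 5.5]
cradle foot end [[588.4, 297.5, 20.0], [480.7, 293.6, 20.0]] along [-25.5 -25.8]
[540.28220976 122.54983423 369.94089641] [-0.02   0.396 -0.918]
```

Rim widths come out at 80 mm, which is right, and the second cup stands 46 mm out of the first, so it is home. The stall at 17 N also says the stack bears on the stop. The earlier 61 mm was real: I opened the fingers while backing off and they dragged the cup out. From here I'll retreat without opening. Next is the third cup.

```bash
python3 - <<'E'
from h import *
plan([491,-300,195],goal_R([-.13,-.99,0],0,1),14,0.085)
E
```

```text
pose [536.  207.8 237.2] F [ 0.5 -0.7 -0.9] w 69.9 t 14.75 j [ 0.59  0.28 -0.09 -0.13 -1.14 -0.5 ]
rotvec [0.128 0.168 0.018] dist 511.5
[0.005, -0.002, 0.036, 0.009, 0.012, 0.001, 0.085],[0.004, -0.001, 0.036, 0.009, 0.012, 0.001, 0.085],[0.004, -0.001, 0.036, 0.009, 0.012, 0.001, 0.085],[0.003, -0.001, 0.036, 0.009, 0.012, 0.001, 0.085],[0.003, -0.0, 0.036, 0.009, 0.012, 0.001, 0.085],[0.002, 0.0, 0.036, 0.009, 0.012, 0.001, 0.085],[0.002, 0.0, 0.036, 0.009, 0.012, 0.001, 0.085],[0.002, 0.001, 0.036, 0.009, 0.012, 0.001, 0.085],[0.001, 0.001, 0.037, 0.009, 0.012, 0.001, 0.085],[0.001, 0.001, 0.037, 0.009, 0.012, 0.001, 0.085],
[0.0, 0.002, 0.036, 0.009, 0.012, 0.001, 0.085],[-0.0, 0.002, 0.036, 0.009, 0.012, 0.001, 0.085],[-0.001, 0.002, 0.036, 0.009, 0.012, 0.001, 0.085],[-0.001, 0.003, 0.036, 0.009, 0.012, 0.001, 0.085],
```

{"fn": "play_rows", "kwargs": {
  "series": [
    [0.005, -0.002, 0.036, 0.009, 0.012, 0.001, 0.085],
    [0.004, -0.001, 0.036, 0.009, 0.012, 0.001, 0.085],
    [0.004, -0.001, 0.036, 0.009, 0.012, 0.001, 0.085],
    [0.003, -0.001, 0.036, 0.009, 0.012, 0.001, 0.085],
    [0.003, 0, 0.036, 0.009, 0.012, 0.001, 0.085],
    [0.002, 0, 0.036, 0.009, 0.012, 0.001, 0.085],
    [0.002, 0, 0.036, 0.009, 0.012, 0.001, 0.085],
    [0.002, 0.001, 0.036, 0.009, 0.012, 0.001, 0.085],
    [0.001, 0.001, 0.037, 0.009, 0.012, 0.001, 0.085],
    [0.001, 0.001, 0.037, 0.009, 0.012, 0.001, 0.085]
  ]
}}

```text
clock: 15.75
position: [501.7, -163.0, 210.8]
ee_rot: [0.028, 0.721, -0.691, -0.027]
contact_force: [0.6, 0.1, 0.1]
gripper_width: 85.0
```

{"fn": "play_rows", "kwargs": {
  "series": [
    [0, 0.002, 0.036, 0.009, 0.012, 0.001, 0.085],
    [0, 0.002, 0.036, 0.009, 0.012, 0.001, 0.085],
    [-0.001, 0.002, 0.034, 0.009, 0.012, 0.001, 0.085],
    [-0.001, 0.003, 0.02, 0.009, 0.012, 0.001, 0.085],
    [0, 0, 0, 0, 0, 0, 0.085],
    [0, 0, 0, 0, 0, 0, 0.085]
  ]
}}

```text
clock: 16.35
position: [487.3, -299.3, 198.9]
ee_rot: [0.05, 0.708, -0.703, -0.047]
contact_force: [0.3, 0.8, 0.4]
gripper_width: 85.1
```

```bash
python3 - <<'E'
from h import *
d=get_image("wrist"); c=d["color"]; h=cv2.cvtColor(c,cv2.COLOR_RGB2HSV)
m=((h[...,1]<70)&(h[...,2]>110)).astype(np.uint8)
n,l,s,ce=cv2.connectedComponentsWithStats(m)
for i in range(1,n):
    if s[i,4]<800: continue
    print(s[i],ce[i].round()); L=[]
    for r in range(s[i,1],s[i,1]+s[i,3],8):
        xs=np.where(l[r]==i)[0]; Q=plane(d,[(xs.min(),r),(xs.max(),r)],68); L.append(np.r_[r,xs.min(),xs.max(),Q.mean(0)[:2],np.linalg.norm(Q[0]-Q[1])])
    print(np.round(L,1))
print(read_state()["position"])
t=get_image("top")["color"]
a=cv2.resize(t[165:240,140:300,::-1],(512,240),interpolation=cv2.INTER_CUBIC)
cv2.imwrite("pics/p9.png",np.vstack([a,c[:340,:,::-1]]))
import pickle; pickle.dump(d,open("w9.pkl","wb"))
E
```

```text
[ 207   90   93  132 9267] [255. 147.]
[[  90.   233.   269.   485.5 -383.1   32.1]
 [  98.   208.   299.   484.3 -376.1   81.8]
 [ 106.   209.   297.   485.7 -369.3   79.7]
 [ 114.   211.   296.   486.3 -362.3   77.5]
 [ 122.   212.   295.   487.3 -355.3   76.3]
 [ 130.   214.   294.   487.9 -348.    74.1]
 [ 138.   215.   294.   488.4 -340.7   73.7]
 [ 146.   216.   294.   489.  -333.3   73.3]
 [ 154.   218.   293.   489.6 -325.7   71. ]
 [ 162.   219.   293.   490.2 -318.    70.6]
 [ 170.   221.   293.   490.4 -310.2   69.3]
 [ 178.   222.   292.   491.5 -302.3   67.9]
 [ 186.   224.   292.   491.6 -294.2   66.5]
 [ 194.   226.   292.   491.8 -286.    65. ]
 [ 202.   229.   278.   498.3 -278.5   48.7]
 [ 210.   236.   271.   499.5 -270.1   35.1]
 [ 218.   243.   264.   500.7 -261.6   21.2]]
[335 142  28  52 838] [347. 168.]
[[ 142.   343.   346.   405.5 -325.7    2.8]
 [ 150.   336.   351.   406.9 -318.3   14.1]
 [ 158.   337.   353.   405.9 -310.5   15.2]
 [ 166.   339.   356.   403.9 -302.4   16.3]
 [ 174.   340.   358.   402.9 -294.4   17.4]
 [ 182.   341.   360.   401.9 -286.2   18.5]
 [ 190.   342.   349.   407.1 -278.7    6.9]]
[  39  175   94   75 4708] [ 85. 212.]
[[ 175.   103.   105.   638.4 -325.2    2. ]
 [ 183.    79.   123.   643.6 -317.8   43.5]
 [ 191.    63.   129.   651.  -310.6   65.8]
 [ 199.    47.   131.   660.5 -303.4   84.5]
 [ 207.    41.   131.   666.1 -295.6   91.3]
 [ 215.    39.   127.   671.7 -287.7   90.1]
 [ 223.    40.   118.   678.5 -279.8   80.6]
 [ 231.    44.   109.   683.8 -271.5   67.8]
 [ 239.    50.    96.   690.3 -263.3   48.4]
 [ 247.    62.    86.   692.1 -254.2   25.5]]
[ 487.34888282 -299.04553293  198.95720775]
```

View pics/p9.png

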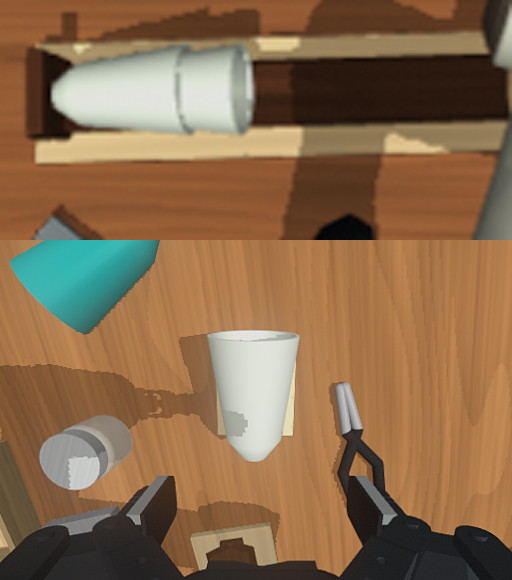

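Top view (upper half) now shows a 46 mm step between rims (x 182→236 in the crop), so the second cup is home. In the wrist view the third cup's mouth is 81 px-row wide at row ~98 and its foot at (253,222). That gives base ≈(500.7,−257), direction (−0.137,−0.99), grip point ≈(494,−302).

```bash
python3 - <<'E'
from h import *
plan([494.3,-302,43],goal_R([-.137,-.99,0],0,1),8,0.085,4)
E
```

```text
pose [ 487.6 -298.6  199.1] F [-0.4 -0.5 -0.7] w 85.0 t 16.45 j [-0.27  0.32 -0.17 -0.01 -1.08  0.14]
rotvec [ 0.007  0.002 -0.004] dist 156.3
[-0.0008, 0.0195, 0.0004, 0.0009, 0.0003, -0.0005, 0.085],[-0.0008, 0.0195, 0.0004, 0.0009, 0.0003, -0.0005, 0.085],[-0.0008, 0.0195, 0.0004, 0.0009, 0.0003, -0.0005, 0.085],[-0.0008, 0.0195, 0.0004, 0.0009, 0.0003, -0.0005, 0.085],[-0.0008, 0.0195, 0.0004, 0.0009, 0.0003, -0.0005, 0.085],[-0.0009, 0.0195, 0.0004, 0.0009, 0.0003, -0.0005, 0.085],[-0.0009, 0.0195, 0.0003, 0.0009, 0.0003, -0.0005, 0.085],[-0.0009, 0.0195, 0.0003, 0.0009, 0.0003, -0.0005, 0.085],
```

{"fn": "play_rows", "kwargs": {
  "series": [
    [-0.001, 0.02, 0.0004, 0.001, 0, 0, 0.085],
    [-0.001, 0.02, 0.0004, 0.001, 0, 0, 0.085],
    [-0.001, 0.02, 0.0004, 0.001, 0, 0, 0.085],
    [-0.001, 0.02, 0.0004, 0.001, 0, 0, 0.085],
    [-0.001, 0.02, 0.0004, 0.001, 0, 0, 0.085],
    [-0.001, 0.02, 0.0004, 0.001, 0, 0, 0.085],
    [-0.001, 0.014, 0.0004, 0, 0, 0, 0.085],
    [-0.0005, 0.008, 0.0004, 0, 0, 0, 0.085],
    [0, 0.002, 0, 0, 0, 0, 0.085]
  ]
}}

```text
clock: 17.35
position: [501.9, -294.3, 56.3]
ee_rot: [-0.048, -0.706, 0.706, 0.037]
contact_force: [0.2, -0.1, -0.1]
gripper_width: 84.5
```

```bash
python3 - <<'E'
from h import *
plan([494.3,-302,43],goal_R([-.137,-.99,0],0,1),3,0.085,4)
E
```

```text
pose [ 501.9 -294.3   56.3] F [ 0.2 -0.1 -0.1] w 84.5 t 17.35 j [-0.25  0.49 -0.32 -0.   -0.75  0.14]
rotvec [ 0.001  0.018 -0.016] dist 17.1
[0.0023, 0.0044, 0.0028, 0.0003, 0.0058, -0.0053, 0.085],[0.0022, 0.0044, 0.0029, 0.0003, 0.0058, -0.0053, 0.085],[0.0022, 0.0044, 0.0029, 0.0003, 0.0058, -0.0053, 0.085],
```

{"fn": "play_rows", "kwargs": {
  "series": [
    [0.0023, 0.0044, 0.0028, 0, 0.006, -0.005, 0.085],
    [0.0022, 0.0044, 0.0029, 0, 0.006, -0.005, 0.085],
    [0.0022, 0.004, 0.0029, 0, 0.006, -0.005, 0.085],
    [0, 0, 0, 0, 0, 0, 0.085]
  ]
}}

```text
clock: 17.75
position: [495.1, -302.3, 44.6]
ee_rot: [-0.05, -0.705, 0.705, 0.047]
contact_force: [-0.6, 0.5, 0.4]
gripper_width: 85.1
```

{"fn": "play_rows", "kwargs": {
  "series": [
    [0, 0, 0, 0, 0, 0, 0.05],
    [0, 0, 0, 0, 0, 0, 0.05],
    [0, 0, 0, 0, 0, 0, 0.05],
    [0, 0, 0, 0, 0, 0, 0.05],
    [0, 0, 0, 0, 0, 0, 0.05]
  ]
}}

```text
clock: 18.25
position: [495.2, -302.7, 45.9]
ee_rot: [-0.051, -0.705, 0.706, 0.047]
contact_force: [-0.4, 0.1, -0.2]
gripper_width: 61.0
```

{"fn": "play_rows", "kwargs": {
  "series": [
    [0, -0.005, 0, 0, 0, 0, 0.045],
    [0, -0.01, 0, 0, 0, 0, 0.045],
    [0, -0.015, 0, 0, 0, 0, 0.045],
    [0, -0.02, 0, 0, 0, 0, 0.045],
    [0, -0.02, 0, 0, 0, 0, 0.045],
    [0, -0.015, 0, 0, 0, 0, 0.045]
  ]
}}

```text
clock: 18.85
position: [491.1, -301.1, 131.3]
ee_rot: [0.047, 0.707, -0.704, -0.052]
contact_force: [0.5, 1.0, -4.2]
gripper_width: 60.7
```

```bash
python3 - <<'E'
from h import *
plan([545.1,40,125],goal_R(U,0,1),10,0.045,4)
E
```

```text
pose [ 491.1 -301.1  131.3] F [ 0.5  1.  -4.2] w 60.7 t 18.85 j [-0.27  0.4  -0.24 -0.   -0.94  0.13]
rotvec [ 0.004 -0.179  0.007] dist 345.4
[-0.0006, 0.0007, -0.0345, 0.0004, -0.0179, 0.0007, 0.045],[-0.0012, 0.0007, -0.0345, 0.0004, -0.0179, 0.0007, 0.045],[-0.0018, 0.0007, -0.0345, 0.0004, -0.0179, 0.0007, 0.045],[-0.0024, 0.0007, -0.0344, 0.0004, -0.0179, 0.0007, 0.045],[-0.0031, 0.0007, -0.0344, 0.0004, -0.0179, 0.0007, 0.045],[-0.0037, 0.0007, -0.0343, 0.0004, -0.0179, 0.0007, 0.045],[-0.0043, 0.0007, -0.0343, 0.0004, -0.0179, 0.0007, 0.045],[-0.0049, 0.0007, -0.0342, 0.0004, -0.0179, 0.0007, 0.045],[-0.0055, 0.0006, -0.0341, 0.0004, -0.0179, 0.0007, 0.045],[-0.0061, 0.0006, -0.034, 0.0004, -0.0179, 0.0007, 0.045],
```

Gripped at 61.0 mm width, just as expected 45 mm from the base. Carrying it to the cradle.

{"fn": "play_rows", "kwargs": {
  "series": [
    [-0.0006, 0.0005, -0.02, 0, -0.018, 0, 0.045],
    [-0.0012, 0.0005, -0.034, 0, -0.018, 0, 0.045],
    [-0.0018, 0.0005, -0.034, 0, -0.018, 0, 0.045],
    [-0.0024, 0.0005, -0.034, 0, -0.018, 0, 0.045],
    [-0.003, 0.0005, -0.034, 0, -0.018, 0, 0.045],
    [-0.0037, 0.0005, -0.034, 0, -0.018, 0, 0.045],
    [-0.0043, 0.0005, -0.034, 0, -0.018, 0, 0.045],
    [-0.005, 0.0005, -0.034, 0, -0.018, 0, 0.045],
    [-0.0055, 0.0005, -0.03, 0, -0.018, 0, 0.045],
    [-0.006, 0.0005, -0.02, 0, -0.018, 0, 0.045]
  ]
}}

```text
clock: 19.85
position: [543.5, 13.5, 135.9]
ee_rot: [-0.013, 0.708, -0.706, 0.015]
contact_force: [-0.4, -0.5, -4.0]
gripper_width: 60.6
```

```bash
python3 - <<'E'
from h import *
plan([545.1,38,75],goal_R(U,0,1),5,0.045,4)
E
```

```text
pose [543.5  13.5 135.9] F [-0.4 -0.5 -4. ] w 60.6 t 19.85 j [ 0.32  0.34 -0.33 -0.   -0.9  -0.28]
rotvec [ 0.004  0.001 -0.003] dist 65.7
[-0.0005, 0.0122, -0.0048, 0.0007, 0.0003, -0.0006, 0.045],[-0.0005, 0.0122, -0.0048, 0.0007, 0.0003, -0.0006, 0.045],[-0.0005, 0.0122, -0.0049, 0.0007, 0.0003, -0.0006, 0.045],[-0.0005, 0.0122, -0.0049, 0.0007, 0.0003, -0.0006, 0.045],[-0.0005, 0.0122, -0.0049, 0.0007, 0.0003, -0.0006, 0.045],
```

{"fn": "play_rows", "kwargs": {
  "series": [
    [-0.0005, 0.012, -0.001, 0, 0, 0, 0.045],
    [-0.0005, 0.014, -0.001, 0, 0, 0, 0.045],
    [-0.0005, 0.014, -0.001, 0, 0, 0, 0.045],
    [0, 0.012, 0, 0, 0, 0, 0.045],
    [0, 0.006, 0, 0, 0, 0, 0.045],
    [0, 0, 0, 0, 0, 0, 0.045]
  ]
}}

```text
clock: 20.45
position: [544.0, 18.3, 76.1]
ee_rot: [-0.014, 0.708, -0.705, 0.016]
contact_force: [-0.2, 0.1, -2.6]
gripper_width: 60.8
```

```bash
python3 - <<'E'
from h import *
p=read_state()["position"]
plan([543.6+.0385*(79-p[1]),p[1],47],goal_R(U,0,1),5,0.045,4)
E
```

```text
pose [544.   18.3  76.1] F [-0.2  0.1 -2.6] w 60.8 t 20.45 j [ 0.33  0.41 -0.39 -0.01 -0.76 -0.28]
rotvec [ 0.004  0.004 -0.002] dist 29.2
[-0.0004, 0.0058, 0.0, 0.0009, 0.0008, -0.0004, 0.045],[-0.0004, 0.0058, 0.0, 0.0009, 0.0008, -0.0004, 0.045],[-0.0004, 0.0058, 0.0, 0.0009, 0.0008, -0.0004, 0.045],[-0.0004, 0.0058, 0.0, 0.0009, 0.0008, -0.0004, 0.045],[-0.0004, 0.0058, 0.0, 0.0009, 0.0008, -0.0004, 0.045],
```

{"fn": "play_rows", "kwargs": {
  "series": [
    [-0.0005, 0.006, 0, 0.001, 0.001, 0, 0.045],
    [-0.0005, 0.006, 0, 0.001, 0.001, 0, 0.045],
    [-0.0005, 0.006, 0, 0.001, 0.001, 0, 0.045],
    [-0.0005, 0.005, 0, 0.001, 0.001, 0, 0.045],
    [0, 0.003, 0, 0, 0, 0, 0.045],
    [0, 0, 0, 0, 0, 0, 0.045]
  ]
}}

```text
clock: 21.05
position: [547.3, 17.9, 49.2]
ee_rot: [-0.011, 0.707, -0.707, 0.015]
contact_force: [0.2, -0.2, -3.2]
gripper_width: 61.1
```

{"fn": "play_rows", "kwargs": {
  "series": [
    [0, 0.001, 0, 0, 0, 0, 0.045]
  ]
}}

```text
clock: 21.15
position: [547.5, 18.0, 48.3]
ee_rot: [-0.011, 0.707, -0.707, 0.015]
contact_force: [-0.1, -0.2, -2.9]
gripper_width: 61.1
```

{"fn": "play_rows", "kwargs": {
  "series": [
    [0, 0.001, 0, 0, 0, 0, 0.045],
    [0, 0.001, 0, 0, 0, 0, 0.045],
    [0, 0.001, 0, 0, 0, 0, 0.045]
  ]
}}

```text
clock: 21.45
position: [547.8, 18.0, 46.2]
ee_rot: [-0.011, 0.707, -0.707, 0.015]
contact_force: [-4.9, 0.8, 7.6]
gripper_width: 60.8
```

{"fn": "play_rows", "kwargs": {
  "series": [
    [0, 0.0005, 0, 0, 0, 0, 0.045],
    [0, 0.0005, 0, 0, 0, 0, 0.045]
  ]
}}

```text
clock: 21.65
position: [547.8, 18.0, 46.3]
ee_rot: [-0.011, 0.707, -0.707, 0.016]
contact_force: [-2.5, -0.3, 2.8]
gripper_width: 60.7
```

{"fn": "play_rows", "kwargs": {
  "series": [
    [0, 0, 0, 0, 0, 0, 0.085],
    [0, 0, 0, 0, 0, 0, 0.085],
    [0, 0, 0, 0, 0, 0, 0.085],
    [0, 0, 0, 0, 0, 0, 0.085],
    [0, -0.02, 0, 0, 0, 0, 0.085],
    [0, -0.035, 0, 0, 0, 0, 0.085],
    [0, -0.035, 0, 0, 0, 0, 0.085],
    [0, -0.03, 0.02, 0, 0, 0, 0.085],
    [0, 0, 0.045, 0, 0, 0, 0.085],
    [0, 0, 0.03, 0, 0, 0, 0.06]
  ]
}}

```text
clock: 22.65
position: [554.1, -76.1, 172.2]
ee_rot: [0.012, -0.707, 0.707, -0.021]
contact_force: [-0.0, 0.7, -0.8]
gripper_width: 72.4
```

```bash
python3 - <<'E'
from h import *
plan([551,-100,55],goal_R(U,0.2,1),8,0.054,4)
E
```

```text
pose [554.1 -76.1 172.2] F [-0.   0.7 -0.8] w 72.4 t 22.65 j [ 0.15  0.32 -0.25  0.   -0.99 -0.11]
rotvec [-0.201  0.01  -0.012] dist 119.7
[0.0007, 0.0146, 0.0029, -0.0251, 0.0012, -0.0015, 0.054],[0.0007, 0.0146, 0.0033, -0.0251, 0.0012, -0.0015, 0.054],[0.0007, 0.0145, 0.0037, -0.0251, 0.0012, -0.0015, 0.054],[0.0006, 0.0144, 0.004, -0.0251, 0.0012, -0.0015, 0.054],[0.0006, 0.0143, 0.0044, -0.0251, 0.0012, -0.0015, 0.054],[0.0006, 0.0142, 0.0048, -0.0251, 0.0012, -0.0015, 0.054],[0.0006, 0.014, 0.0051, -0.0251, 0.0012, -0.0015, 0.054],[0.0005, 0.0139, 0.0055, -0.0251, 0.0012, -0.0015, 0.054],
```

{"fn": "play_rows", "kwargs": {
  "series": [
    [0.0005, 0.004, 0.01, -0.025, 0.001, -0.0015, 0.054],
    [0.0005, 0.01, 0.008, -0.025, 0.001, -0.0015, 0.054],
    [0.0005, 0.017, 0.004, -0.025, 0.001, -0.0015, 0.054],
    [0.0005, 0.017, 0.004, -0.025, 0.001, -0.0015, 0.054],
    [0.0005, 0.017, 0.004, -0.025, 0.001, -0.0015, 0.054],
    [0.0005, 0.017, 0.004, -0.025, 0.001, -0.0015, 0.054],
    [0.0005, 0.014, 0.003, -0.025, 0.001, -0.0015, 0.054],
    [0.0005, 0.01, 0.002, -0.025, 0.001, -0.0015, 0.054],
    [0, 0, 0, 0, 0, 0, 0.054]
  ]
}}

```text
clock: 23.55
position: [554.7, -110.6, 62.6]
ee_rot: [-0.01, 0.776, -0.631, 0.014]
contact_force: [-0.8, -0.1, 0.5]
gripper_width: 53.9
```

```bash
python3 - <<'E'
from h import *
plan([550,-85,55],goal_R(U,0.2,1),5,0.054,4)
d=get_image("wrist");c=d["color"]
# trough centre and cup arch columns by row, for centring
h=cv2.cvtColor(c,cv2.COLOR_RGB2HSV)
for r in (230,240,250,260,270,280,290,300,310):
    x=np.where(h[r,205:320,1]<45)[0]; print(r,(205+x.min(),205+x.max(),len(x)) if len(x) else None, end=" ")
    k=np.where((h[r,150:380,2]<110)&(h[r,150:380,1]>90))[0]; print("dark",(150+k.min(),150+k.max()) if len(k) else None)
E
```

```text
pose [ 554.7 -110.6   62.6] F [-0.8 -0.1  0.5] w 53.9 t 23.55 j [-0.03  0.49 -0.22 -0.27 -0.89  0.24]
rotvec [ 0.006 -0.003 -0.009] dist 27.1
[0.0008, 0.0025, -0.0047, 0.0012, -0.0006, -0.0018, 0.054],[0.0008, 0.0025, -0.0047, 0.0012, -0.0006, -0.0018, 0.054],[0.0008, 0.0025, -0.0047, 0.0012, -0.0006, -0.0018, 0.054],[0.0008, 0.0025, -0.0047, 0.0012, -0.0006, -0.0018, 0.054],[0.0008, 0.0025, -0.0047, 0.0012, -0.0006, -0.0018, 0.054],230 (np.int64(319), np.int64(319), 1) dark (np.int64(204), np.int64(318))
240 None dark (np.int64(180), np.int64(322))
250 None dark (np.int64(221), np.int64(323))
260 None dark (np.int64(222), np.int64(332))
270 (np.int64(207), np.int64(315), 2) dark (np.int64(223), np.int64(309))
280 (np.int64(231), np.int64(319), 72) dark (np.int64(224), np.int64(308))
290 (np.int64(218), np.int64(314), 97) dark None
300 (np.int64(210), np.int64(319), 110) dark None
310 (np.int64(205), np.int64(319), 115) dark None
```

{"fn": "play_rows", "kwargs": {
  "series": [
    [0.0006, 0.0028, -0.0047, 0.001, 0, -0.0018, 0.054],
    [0.0006, 0.0028, -0.0047, 0.001, 0, -0.0018, 0.054],
    [0.0006, 0.0026, -0.0047, 0.001, 0, -0.0018, 0.054],
    [0.0004, 0.002, -0.005, 0.001, 0, -0.0018, 0.054],
    [0.0002, 0.001, -0.005, 0.001, 0, -0.0018, 0.054],
    [0, 0.001, -0.005, 0, 0, 0, 0.054],
    [0, 0.001, -0.005, 0, 0, 0, 0.054],
    [0, 0.001, -0.005, 0, 0, 0, 0.054]
  ]
}}

```text
clock: 24.4
position: [552.5, -64.8, 60.0]
ee_rot: [-0.013, 0.773, -0.634, 0.015]
contact_force: [0.5, 0.0, 0.5]
gripper_width: 54.2
```

{"fn": "play_rows", "kwargs": {
  "series": [
    [0.0002, 0.001, -0.005, 0, 0, 0, 0.054],
    [0.0002, 0.001, -0.005, 0, 0, 0, 0.054],
    [0.0002, 0.001, -0.005, 0, 0, 0, 0.054],
    [0.0002, 0.001, -0.005, 0, 0, 0, 0.054]
  ]
}}

```text
clock: 24.8
position: [552.0, -43.7, 60.4]
ee_rot: [-0.012, 0.773, -0.634, 0.016]
contact_force: [1.7, -1.1, 0.2]
gripper_width: 54.3
```

{"fn": "play_rows", "kwargs": {
  "series": [
    [0.0003, 0.002, -0.005, 0, 0, 0, 0.054],
    [0.0003, 0.002, -0.005, 0, 0, 0, 0.054],
    [0.0003, 0.002, -0.005, 0, 0, 0, 0.054],
    [0.0003, 0.002, -0.005, 0, 0, 0, 0.054],
    [0.0003, 0.0015, -0.005, 0, 0, 0, 0.054]
  ]
}}

```text
clock: 25.3
position: [549.9, -16.1, 56.6]
ee_rot: [-0.012, 0.772, -0.635, 0.016]
contact_force: [1.6, -3.7, 3.1]
gripper_width: 53.8
```

{"fn": "play_rows", "kwargs": {
  "series": [
    [0.0002, 0.001, -0.004, 0, 0, 0, 0.054],
    [0.0002, 0.001, -0.004, 0, 0, 0, 0.054],
    [0.0002, 0.001, -0.004, 0, 0, 0, 0.054],
    [0.0002, 0.001, -0.004, 0, 0, 0, 0.054],
    [0.0002, 0.001, -0.004, 0, 0, 0, 0.054]
  ]
}}

```text
clock: 25.8
position: [549.1, 4.5, 56.5]
ee_rot: [-0.011, 0.771, -0.636, 0.018]
contact_force: [1.1, -8.2, 4.3]
gripper_width: 54.0
```

{"fn": "play_rows", "kwargs": {
  "series": [
    [0.0002, 0.0009, -0.004, 0, 0, 0, 0.054],
    [0.0002, 0.0009, -0.004, 0, 0, 0, 0.054],
    [0.0002, 0.0009, -0.004, 0, 0, 0, 0.054],
    [0.0002, 0.0009, -0.004, 0, 0, 0, 0.054],
    [0.0002, 0.0009, -0.004, 0, 0, 0, 0.054]
  ]
}}

```text
clock: 26.3
position: [548.1, 27.2, 56.4]
ee_rot: [-0.011, 0.772, -0.636, 0.019]
contact_force: [0.3, -3.6, 4.0]
gripper_width: 54.3
```

{"fn": "play_rows", "kwargs": {
  "series": [
    [0.0002, 0.0007, -0.003, 0, 0, 0, 0.054],
    [0.0002, 0.0007, -0.003, 0, 0, 0, 0.054],
    [0.0002, 0.0007, -0.003, 0, 0, 0, 0.054],
    [0.0002, 0.0007, -0.003, 0, 0, 0, 0.054],
    [0.0002, 0.0007, -0.003, 0, 0, 0, 0.054]
  ]
}}

```text
clock: 26.8
position: [547.5, 44.2, 56.4]
ee_rot: [-0.01, 0.772, -0.636, 0.02]
contact_force: [1.3, -3.1, 3.9]
gripper_width: 54.0
```

{"fn": "play_rows", "kwargs": {
  "series": [
    [0.0001, 0.0004, -0.002, 0, 0, 0, 0.054],
    [0.0001, 0.0004, -0.002, 0, 0, 0, 0.054],
    [0.0001, 0.0004, -0.002, 0, 0, 0, 0.054],
    [0.0001, 0.0004, -0.002, 0, 0, 0, 0.054]
  ]
}}

```text
clock: 27.2
position: [547.2, 53.1, 56.4]
ee_rot: [-0.009, 0.772, -0.636, 0.02]
contact_force: [2.1, -2.9, 3.4]
gripper_width: 53.8
```

{"fn": "play_rows", "kwargs": {
  "series": [
    [0, 0.0003, -0.002, 0, 0, 0, 0.054],
    [0, 0.0003, -0.002, 0, 0, 0, 0.054],
    [0, 0.0003, -0.002, 0, 0, 0, 0.054],
    [0, 0.0003, -0.002, 0, 0, 0, 0.054]
  ]
}}

```text
clock: 27.6
position: [547.1, 55.2, 56.5]
ee_rot: [-0.01, 0.769, -0.639, 0.02]
contact_force: [2.7, -10.8, 2.7]
gripper_width: 54.0
```

{"fn": "play_rows", "kwargs": {
  "series": [
    [0, 0.0003, -0.003, 0, 0, 0, 0.054],
    [0, 0.0003, -0.003, 0, 0, 0, 0.054]
  ]
}}

```text
clock: 27.8
position: [547.0, 55.4, 56.7]
ee_rot: [-0.009, 0.766, -0.642, 0.019]
contact_force: [4.1, -15.8, 2.2]
gripper_width: 53.9
```

Stalled at y 55.4, close to the ~54 expected when home. One firmer press, then a straight retreat without opening the fingers.

{"fn": "play_rows", "kwargs": {
  "series": [
    [-0.0003, 0.0003, -0.004, 0, 0, 0, 0.054],
    [-0.0003, 0.0003, -0.004, 0, 0, 0, 0.054]
  ]
}}

```text
clock: 28.0
position: [547.0, 55.4, 56.8]
ee_rot: [-0.01, 0.763, -0.646, 0.018]
contact_force: [4.4, -18.8, 2.7]
gripper_width: 54.2
```

{"fn": "play_rows", "kwargs": {
  "series": [
    [0, 0, 0.003, 0, 0, 0, 0.054],
    [0, -0.001, 0.008, 0, 0, 0, 0.054],
    [0, -0.003, 0.02, 0, 0, 0, 0.054],
    [0, -0.005, 0.03, 0, 0, 0, 0.054],
    [0, -0.02, 0.03, 0, 0, 0, 0.054],
    [0, -0.04, 0.03, 0, 0, 0, 0.054],
    [0, -0.04, 0.02, 0, 0, 0, 0.054],
    [0, -0.04, 0, 0, 0, 0, 0.054],
    [0, -0.01, -0.04, 0, 0, 0, 0.054],
    [0, 0, -0.045, 0, 0, 0, 0.054]
  ]
}}

```text
clock: 29.0
position: [538.6, -30.8, 198.4]
ee_rot: [-0.019, 0.766, -0.642, 0.002]
contact_force: [0.2, 0.5, 0.6]
gripper_width: 54.0
```

{"fn": "play_rows", "kwargs": {
  "series": [
    [0, 0, -0.045, 0, 0, 0, 0.054],
    [0, 0, -0.045, 0, 0, 0, 0.054],
    [0, 0, -0.045, 0, 0, 0, 0.054],
    [0, 0, -0.03, 0, 0, 0, 0.054],
    [0, 0, -0.01, 0, 0, 0, 0.054],
    [0, 0, 0, 0, 0, 0, 0.054],
    [0, 0, 0, 0, 0, 0, 0.054]
  ]
}}

```text
clock: 29.7
position: [526.2, 153.9, 227.0]
ee_rot: [-0.027, 0.768, -0.64, -0.001]
contact_force: [0.4, 0.1, -0.0]
gripper_width: 53.8
```

```bash
python3 - <<'E'
from h import *
d=get_image("wrist"); c=d["color"]; print(read_state()["position"],d["origin"])
h=cv2.cvtColor(c,cv2.COLOR_RGB2HSV); m=(h[...,1]<70)&(h[...,2]>100)
for r in range(0,240,5):
    xs=np.where(m[r,190:330])[0]
    if len(xs)>9: Q=plane(d,[(190+xs.min(),r),(190+xs.max(),r)],78); print(r,190+xs.min(),190+xs.max(),((Q-[536.3,270,0])@U).mean().round(1),np.linalg.norm(Q[0]-Q[1]).round(1))
cv2.imwrite("pics/p10.png",cv2.resize(c[0:260,170:350,::-1],None,fx=2.3,fy=2.3,interpolation=cv2.INTER_CUBIC))
import pickle; pickle.dump(d,open("w10.pkl","wb"))
E
```

```text
[526.20021093 153.57319739 226.86977744] [534.19720201  59.85451652 354.00378017]
45 190 283 211.0 79.2
50 191 283 207.2 78.9
55 192 282 203.3 77.7
60 193 281 199.3 76.5
65 194 281 195.3 76.2
70 196 280 191.2 74.0
75 197 279 187.1 72.8
80 198 278 182.9 71.5
85 199 278 178.6 71.1
90 200 277 174.3 69.8
95 201 276 169.9 68.5
100 195 282 165.5 80.0
105 196 281 161.0 78.8
110 197 280 156.4 77.5
115 198 279 151.8 76.2
120 199 279 147.1 75.8
125 201 278 142.3 73.5
130 201 277 137.5 73.1
135 203 276 132.5 70.8
140 204 280 127.5 74.3
145 202 280 122.4 76.9
150 200 285 117.3 84.5
155 201 286 112.0 85.2
160 202 285 106.7 83.8
165 203 285 101.2 83.5
170 205 285 95.7 82.2
175 206 284 90.1 80.8
180 208 285 84.4 80.4
185 209 284 78.6 79.0
190 210 284 72.7 78.6
195 212 284 66.7 77.2
200 213 283 60.6 75.7
205 205 283 54.5 85.0
210 205 326 47.7 133.8
215 213 323 41.2 122.8
220 213 329 34.6 130.8
225 213 329 27.9 132.0
230 194 329 21.3 154.7
235 191 329 14.4 159.5
```

View pics/p10.png

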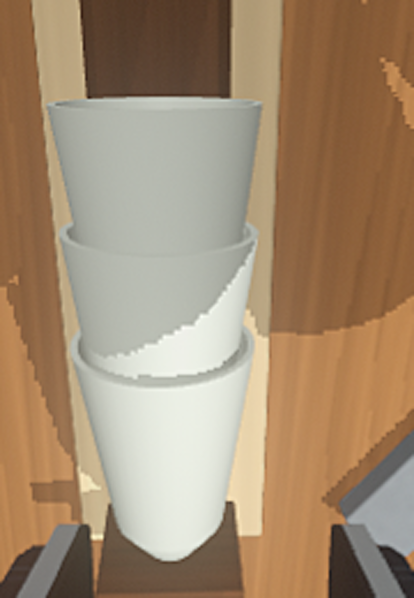

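Rims now sit at 118, 166 and 211 mm along, steps of about 48 and 45 against the 46 expected. I'll move the arm clear and use the top view for a numeric check of the base against the stop.

{"fn": "play_rows", "kwargs": {
  "series": [
    [0, -0.01, 0.04, 0, 0, 0, 0.054],
    [0, -0.005, 0.045, 0, 0, 0, 0.054],
    [0, 0, 0.045, 0, 0, 0, 0.054],
    [0, 0, 0.045, 0, 0, 0, 0.054],
    [0, 0, 0.045, 0, 0, 0, 0.054],
    [0, 0, 0.045, 0, 0, 0, 0.054],
    [0, 0, 0.045, 0, 0, 0, 0.054],
    [0, 0, 0.045, 0, 0, 0, 0.054],
    [0, 0, 0.03, 0, 0, 0, 0.054],
    [0, 0, 0, 0, 0, 0, 0.054]
  ]
}}

```text
clock: 30.75
position: [530.7, -254.3, 164.8]
ee_rot: [-0.023, 0.769, -0.639, -0.01]
contact_force: [-0.6, 1.2, -0.5]
gripper_width: 54.0
```

```bash
python3 - <<'E'
from h import *
d=get_image("top"); v=d["color"].max(2)
for r in (184,190,195,200,205): print(r,v[r,144:170])
h=cv2.cvtColor(d["color"],cv2.COLOR_RGB2HSV); m=((h[...,1]<60)&(h[...,2]>110))
print("top/bottom silhouette", [(x,*(175+np.where(m[175:215,x])[0][[0,-1]])) for x in range(156,248,2) if m[175:215,x].any()])
for P,z in (([(155.5,195)],59),([(156,195)],65)): print(plane(d,P,z))
s=read_state(); print(s["position"],s["contact_force"])
E
```

```text
184 [131 131 130 118  84  76  79  76  78  48  33  33  31  30  32  32  31  33
 124 155 154 142 129 128 123 121]
190 [151 150 151 137  92  77  78  77  77  51  35  32  54  95 154 183 198 210
 216 218 218 219 219 220 221 221]
195 [151 151 152 139  93  76  77  76  76  50  34  32 176 212 218 223 227 228
 228 228 228 228 228 228 228 228]
200 [146 147 147 136  92  76  77  76  78  49  33  32  31  31  43  97 160 199
 215 219 219 220 221 221 223 222]
205 [147 147 146 133  99  81  78  79  83  53  34  33  30  30  31  29  44  53
  60  68  70  69  69  70  81  87]
top/bottom silhouette [(156, np.int64(192), np.int64(196)), (158, np.int64(190), np.int64(199)), (160, np.int64(188), np.int64(200)), (162, np.int64(187), np.int64(201)), (164, np.int64(185), np.int64(203)), (166, np.int64(184), np.int64(203)), (168, np.int64(184), np.int64(203)), (170, np.int64(184), np.int64(204)), (172, np.int64(183), np.int64(204)), (174, np.int64(183), np.int64(204)), (176, np.int64(183), np.int64(204)), (178, np.int64(182), np.int64(204)), (180, np.int64(182), np.int64(204)), (182, np.int64(182), np.int64(205)), (184
[... 388 characters left out ...]
p.int64(205)), (206, np.int64(180), np.int64(205)), (208, np.int64(179), np.int64(205)), (210, np.int64(179), np.int64(205)), (212, np.int64(179), np.int64(205)), (214, np.int64(178), np.int64(206)), (216, np.int64(181), np.int64(205)), (218, np.int64(180), np.int64(204)), (220, np.int64(180), np.int64(204)), (222, np.int64(179), np.int64(204)), (224, np.int64(179), np.int64(205)), (226, np.int64(179), np.int64(205)), (228, np.int64(178), np.int64(205)), (230, np.int64(179), np.int64(205)), (232, np.int64(180), np.int64(205))]
[[534.10564651 274.99593911  59.        ]]
[[533.38749746 272.16978024  65.        ]]
[ 530.61983511 -253.01890028  165.12073219] [ 0.20946019  0.02030875 -0.30685306]
```

```bash
python3 -c "
from bench import *
s=read_state(); print(s['joint_vel'].round(3), s['clock']); print(job_done())"
```

```text
[ 0.058 -0.029 -0.012 -0.012 -0.001 -0.015] 30.8
the job is handed in; nothing more can be done
None
```

All three cups are nested in the cradle and I have handed the job in, at about 31 s of the 72 s allowed. The one thing my last checks did not settle is how close the first cup sits to the stop.

- **What I did:** I pushed the second cup into the first, gripped the third on the saddle at 61 mm width, laid it in the trough behind them, and pushed it in.
- **Forces:** The highest push force I read was about 19 N, though readings came only at the end of each move.
- **Setback:** On the first retreat I opened the fingers too early, and they apparently dragged the second cup about 15 mm back out. I pushed it in again and made later retreats without opening the fingers.
- **Nesting:** In the final top view both steps between rims measure about 45.5 mm, which is what cups fully home should show. The wrist view gave about 48 mm and 45 mm.
- **Stop:** The checks disagree.
  - **For contact:** The first cup has not moved since the first push, through repeated pushes of 14–19 N, and the cradle's length puts its base within about 3 mm of the stop point.
  - **Against contact:** The visible edge of the stop board suggests a gap of about 6 mm from the top camera and over 10 mm from the wrist camera. The limit is 8 mm. I trusted the pushes and did not push once more to make sure.
- **Other items:** The arm was clear and its force reading near zero at hand-in. It never worked near the jar or the look-alikes, but I did not measure their positions afterwards.

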